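# Put the sharpening stones away by kind, each in its own recess

## Robot

A 7-joint arm with a two-finger parallel gripper is mounted at the origin on a cart in front of the work surface, level with it; the furniture and walls round the work are solid. World frame = base frame: x ahead of the robot, y to its left, z up, the work surface at z = 0. Lengths are in m, angles in rad, forces in N, time in s.
With the tool pointing down it reaches from about 0.4 to 0.925 m from the base axis. Payload 5.6 kg.
Tool frame: the origin (TCP) lies between the finger pads; the fingertips stand 8 mm ahead of it and the grasp point (between the pads) lies 11 mm behind it; z points along the fingers, y is the line along which they close (so a half turn about z gives the same grasp; the last joint's range is limited). The gripper opens to 85 mm and grips with 20 to 120 N. Pads are 22 mm wide; open, the fingers measure 114 mm over their backs; the gripper's body (76 mm by 85 mm) begins 54 mm behind the grasp point. The pads swing forward as they close: fully open they stand 13 mm farther back than shut.
Start: joints at [-1.371, 0.468, -0.012, 1.603, 0.006, 1.071, -0.056], TCP at [0.156, 0.631, 0.219] pointing down, gripper open.
Joint ranges: [-2.53, 2.53], [-0.31, 2.02], [-1.57, 1.55], [0.28, 2.44], [-1.29, 4.43], [0.15, 1.84], [-2.92, 2.92]. Speed limits (rad/s): [2.57, 2.57, 3.14, 3.14, 3.14, 3.14, 3.14].

## Interface

Orientations are given as [roll, pitch, yaw] about the fixed x, y, z axes, in that order (R = Rz(yaw) Ry(pitch) Rx(roll)).
In Python, from bench import status, vision, workorder gives the robot as it stands.
- The arm moves only by the tool jog_arm, never from a script. Its argument "plan" is a list of rows, each an object of numbers: "tx", "ty", "tz": the shift along the tool's x, y, z each as a share of 0.1 m, from -1 to 1; "wx", "wy", "wz": the turn, a rotation vector about the tool's x, y, z each as a share of 45 degrees, from -1 to 1; "claw": the opening, from 0 (shut) to 1 (fully open). A call has 1 to 20 rows; each row is the pose to reach, as a shift and turn from the pose commanded when the call began, along the tool's axes at that moment; what a row does not reach only later rows make up. A row lasts 1/10 s, in which the tool goes at most 50 mm and 8.59 degrees, less where a joint would pass 70% of its speed; a pose out of reach is approached as far as the arm can. A call with a number of a shift or a turn outside -1 to 1 is refused whole. A call with a gripper value outside its range is refused whole. The fingers move at their own pace and stop on an object; "grip_force" is the grip in N (left out, the last holds). Time passes only in rows, so rows that repeat a pose let the fingers close. It gives the time, the measured TCP pose, the force, the opening and the grip force at its end, in the units of the state.
- status.get_obs(): the state, without advancing time (a new reading comes with each control period).
- vision.snapshot(name): name is "scene" or "side" or "wrist"; returns the picture (400x640x3 uint8, blue, green, red); there is no depth.
- vision.calibration(name): a dict with "intrinsics" (3x3 intrinsics, pixels), "dist_coeffs" ([k1, k2, p1, p2, k3] as OpenCV has them; the pictures are not rectified), "R" (3x3) and "t" (3): a world point X has camera coordinates R X + t; the wrist camera has in their place "hand_eye" (4x4, takes a point from camera to tool coordinates, whose origin is the TCP and whose axes are the flange's). Camera axes: x right, y down, z forward; pixel columns grow to the right and rows downward; lengths in m; the calibration is good to about 2 mm. A picture is of the moment at which its call begins: read the wrist's pose just before it. calibration takes no time and is no camera call.
- workorder.close_job(): hands the job in; it is judged then, once.
The state is a dict: "clock": time; "q": joint angles; "joint_velocities": joint speeds; "effort": joint torques, N m; "tool_pos": TCP position; "eef_rot": TCP orientation; "ft_force": force on the tool from outside, world axes, zero at the start; "wrist_torque": the same for the moment, N m; "width": finger opening in m; "gripper_force": force on a finger pad.
Only numpy, scipy, OpenCV 4.12 (cv2) and the standard library are available. Lean on these libraries where they do the work, as an engineer would, in place of code of your own. Each camera call takes 0.05 s, during which the arm holds its last target. There are 200 camera calls.

## Task

Put the four sharpening stones away by kind, since oil would spoil the water stones: the two dark oilstones into the brown wooden block and the two pale water stones into the white drip tray, each lying flat, right side up, on the floor of the recess cut to its size. Set every stone down gently, do not drop or throw it, leave it released and at rest, and leave the tweezers, the brush and the green lid where they are.

Things in the scene. Friction and masses are not known exactly. Their poses are not given: they have to be found in the camera images.
- gooseneck: Tall thin grey lamp rod, fixed, at the left of the work, not part of the job: it rises about 1 m from a round foot and leans to the left (+y). Its origin is at the bench, near the foot. An arm that starts to the left of it must draw in towards its base before swinging over the work.
- dark_stone: The larger dark stone, nearly black, a rectangular oilstone 40 mm wide (x), 62 mm long (y), 26 mm high (z), about 0.16 kg, lying flat on the bench. Its origin is the centre of its underside, x across the width, y along the length, z up when it lies as at the start. Take it from above across the width. Belongs in the larger recess of the wooden block.
- dark_slip: The smaller dark stone, a slate-grey oil slip 28 mm wide (x), 50 mm long (y), 15 mm high (z), about 0.05 kg, lying flat on the bench. Its origin is the centre of its underside, x across the width, y along the length, z up when it lies as at the start. Take it from above across the width. Belongs in the smaller recess of the wooden block.
- pumice_stone: The thicker, stubby pale stone, a beige pumice block 30 mm wide (x), 40 mm long (y), 20 mm high (z), about 0.03 kg, lying flat on the bench. Its origin is the centre of its underside, x across the width, y along the length, z up when it lies as at the start. Take it from above across the width. Belongs in the wide recess of the white tray.
- pale_slip: The thinner, slimmer pale stone, a beige water slip 22 mm wide (x), 42 mm long (y), 13 mm high (z), about 0.03 kg, lying flat on the bench. Its origin is the centre of its underside, x across the width, y along the length, z up when it lies as at the start. Take it from above across the width. Belongs in the narrow recess of the white tray.
- oil_block: Brown wooden stone block, fixed, 68 (x) by 159 (y) mm, top 20 mm above the bench, with brass screw heads and two cork-lined recesses in a row along y. Origin: centre of underside. Large recess 50 x 72 mm, centre y -34.5 mm; small recess 38 x 60 mm, centre y +40.5 mm; both at x 0, floors at z 14 mm (6 mm deep), straight sides. Stones lie lengthwise along y, either way round.
- drip_tray: White plastic drip tray, fixed, 58 (x) by 129 (y) mm, top 16 mm above the bench, drain spout on its +y end, two grey-floored recesses in a row along y. Origin: centre of underside. Wide recess (pumice) 40 x 50 mm, centre y -30.5 mm; narrow one (pale slip, by the spout) 32 x 52 mm, centre y +29.5 mm; both at x 0, floors at z 10 mm (6 mm deep), straight sides. Stones lie lengthwise along y.
- steel_tweezers: Steel tweezers lying on the bench, 12 x 124 x 10 mm. A bystander, not part of the job. Its origin is the centre of its underside.
- brush: Purple bench brush lying bristles down, 30 x 86 x 22 mm. A bystander, not part of the job. Its origin is the centre of its underside.
- lid_dish: Bright green screw lid used as a dish, lying on the bench, 47 mm across, 8 mm high. A bystander, not part of the job. Its origin is the centre of its underside.

How it is judged:
At the end, for the whole second after the job is handed in: Both dark stones lie in the block and both pale ones in the tray, each in the recess of its size: within 8 mm of its centre along and across, underside within 2.5 mm of its floor, level and right side up within 0.08 rad, length along the holder within 0.35 rad, released and at rest (x of dark_stone in the frame of oil_block between -0.008 and 0.008 m and y of dark_stone in the frame of oil_block between -0.0425 and -0.0265 m and z of dark_stone in the frame of oil_block between 0.011 and 0.0165 m and angle between each of dark_stone, dark_slip, pumice_stone, pale_slip's own z axis and vertical below 0.08 rad and angle between the y axis of each of dark_stone, dark_slip and the y axis of oil_block, either way round below 0.35 rad and linear speed of each of dark_stone, dark_slip, pumice_stone, pale_slip below 0.01 m/s and contact force between each of dark_stone, dark_slip, pumice_stone, pale_slip and the fingers below 0.05 N and x of dark_slip in the frame of oil_block between -0.008 and 0.008 m and y of dark_slip in the frame of oil_block between 0.0325 and 0.0485 m and z of dark_slip in the frame of oil_block between 0.011 and 0.0165 m and x of pumice_stone in the frame of drip_tray between -0.008 and 0.008 m and y of pumice_stone in the frame of drip_tray between -0.0385 and -0.0225 m and z of pumice_stone in the frame of drip_tray between 0.007 and 0.0125 m and angle between the y axis of each of pumice_stone, pale_slip and the y axis of drip_tray, either way round below 0.35 rad and x of pale_slip in the frame of drip_tray between -0.008 and 0.008 m and y of pale_slip in the frame of drip_tray between 0.0215 and 0.0375 m and z of pale_slip in the frame of drip_tray between 0.007 and 0.0125 m); the robot touches nothing.
It fails at once if a stone is dropped from more than about 20 mm, thrown or knocked away (faster than 0.65 m/s with no finger on it) ((contact force between dark_stone and the fingers below 0.02 N and linear speed of dark_stone above 0.65 m/s) or (contact force between dark_slip and the fingers below 0.02 N and linear speed of dark_slip above 0.65 m/s) or (contact force between pumice_stone and the fingers below 0.02 N and linear speed of pumice_stone above 0.65 m/s) or (contact force between pale_slip and the fingers below 0.02 N and linear speed of pale_slip above 0.65 m/s)).
It fails at once if the tweezers, the brush or the green lid are moved by more than 20 mm (distance of any of steel_tweezers, brush, lid_dish from where it was at the start of the episode above 0.02 m).
It also fails if it takes over 93 s, if anything falls off the work surface, if the arm or the gripper's body presses on something with over 40 N, if the wrist force passes 120 N, or if a joint passes its speed limit or range.

## Working session

There is one attempt and no reset: what is moved stays moved. The work goes in short steps, Python scripts to look and compute and a tool call to move; the robot and the scene stay as the last step left them, time stands still between calls to the robot, and variables do not carry over. Pictures are saved under pics/ and viewed, at most 14 in all, crops included, and the job is handed in when it is done.

Besides the shell and the picture viewer there is one more tool, called after "Emit:" by a JSON object that holds its "name" and its "arguments", one argument or row to a line. jog_arm: Moves the arm, as the interface text tells. Shift numbers are shares of 0.1 m and turn numbers shares of 45 degrees, none past 1 either way. Its arguments: {"type":"object","properties":{"plan":{"type":"array","items":{"type":"object","properties":{"tx":{"type":"number","minimum":-1,"maximum":1},"ty":{"type":"number","minimum":-1,"maximum":1},"tz":{"type":"number","minimum":-1,"maximum":1},"wx":{"type":"number","minimum":-1,"maximum":1},"wy":{"type":"number","minimum":-1,"maximum":1},"wz":{"type":"number","minimum":-1,"maximum":1},"claw":{"type":"number"}}}},"grip_force":{"type":"number"}},"required":["plan"]}

```bash
ls; mkdir -p pics; python3 - <<'E'
from bench import status, vision
import cv2, numpy as np
np.set_printoptions(precision=4,suppress=True)
for n in("scene","side","wrist"):
    cv2.imwrite(f"pics/{n}0.png",vision.snapshot(n))
    c=vision.calibration(n)
    print(n,{k:np.array(v).tolist() for k,v in c.items()})
    if 'R' in c: print('cam pos',-np.array(c['R']).T@np.array(c['t']))
print(status.get_obs())
E
```

```text
pics
scene {'intrinsics': [[437.81559324394163, 0.0, 320.96347202881213], [0.0, 437.81559324394163, 196.76281584945062], [0.0, 0.0, 1.0]], 'dist_coeffs': [-0.033120806388337115, 0.0, 0.0, 0.0, 0.0], 'R': [[0.5704233507086922, -0.821315365756161, -0.007633540403465803], [-0.6293428018983185, -0.43108406582688097, -0.6466020150671813], [0.527773472869793, 0.37364100171553505, -0.7627893307932206]], 't': [-0.2798630116547713, 0.40227075310947863, 1.1337934656969721]}
cam pos [-0.1856 -0.4801  1.1228]
side {'intrinsics': [[366.13754038477026, 0.0, 318.3818905897629], [0.0, 366.13754038477026, 188.9850982634534], [0.0, 0.0, 1.0]], 'dist_coeffs': [-0.06786186834516329, 0.0, 0.0, 0.0, 0.0], 'R': [[0.9348054837136086, -0.35467959577341907, -0.018468675127658592], [-0.24111053375487912, -0.595578881241042, -0.7662581201736829], [0.26077656745076655, 0.7207552847962152, -0.6422673908170358]], 't': [-0.5165390564566792, 0.18210466134890685, 1.271600971264461]}
cam pos [ 0.1952 -0.9913  0.9467]
wrist {'intrinsics': [[356.6817019602289, 0.0, 319.69750896079177], [0.0, 356.6817019602289, 199.82127
[... 216 characters left out ...]
10356330058079494, 0.000165922178960561, -0.0006986097879281283], [-0.0004742086495041028, -0.30532974703898325, 0.9522465650761172, -0.15498919960456486], [0.0, 0.0, 0.0, 1.0]]}
{'clock': 0.15, 'q': array([-1.371 ,  0.4682, -0.0116,  1.6034,  0.006 ,  1.0714, -0.0563]), 'joint_velocities': array([-0.0006, -0.003 , -0.0005, -0.0023, -0.0005,  0.0025,  0.0009]), 'effort': array([  0.0009, -53.279 ,   0.0217, -25.1556,   0.0115,   0.0055,
        -0.    ]), 'tool_pos': array([0.1562, 0.6305, 0.2184]), 'eef_rot': array([-3.1402,  0.0001,  2.8988]), 'ft_force': array([0.0919, 0.304 , 0.0163]), 'wrist_torque': array([ 0.0351, -0.0289, -0.016 ]), 'gripper_force': 0.0, 'width': 0.08561848921116527}
```

View pics/scene0.png

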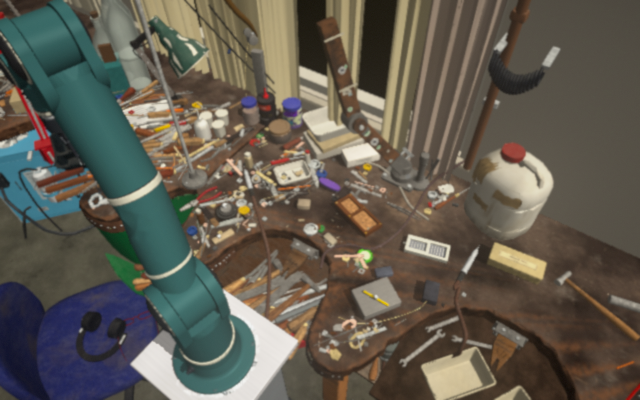

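View pics/side0.png

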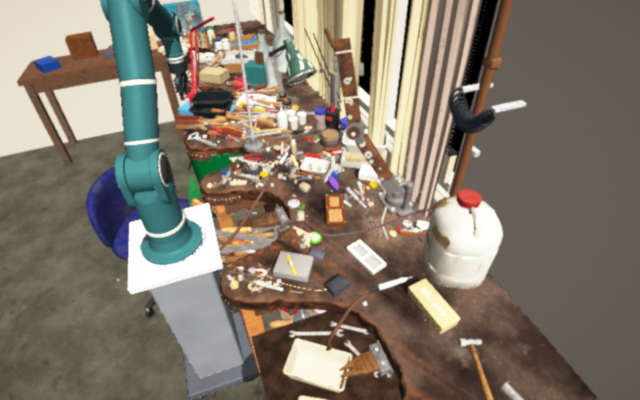

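```bash
cat > h.py <<'E'
import numpy as np, cv2
from scipy.spatial.transform import Rotation as Ro
from bench import status, vision
np.set_printoptions(precision=4,suppress=True)
def cam(name,obs=None):
    c=vision.calibration(name);K=np.array(c['intrinsics']);d=np.array(c['dist_coeffs'])
    if name=='wrist':
        o=obs or status.get_obs();T=np.eye(4);T[:3,:3]=Ro.from_euler('xyz',o['eef_rot']).as_matrix();T[:3,3]=o['tool_pos']
        W=T@np.array(c['hand_eye']);return K,d,W[:3,:3].T,-W[:3,:3].T@W[:3,3]
    return K,d,np.array(c['R']),np.array(c['t'])
def ray(C,px,z):
    K,d,R,t=C
    u=cv2.undistortPoints(np.array(px,float).reshape(-1,1,2),K,d).reshape(-1,2)
    D=np.c_[u,np.ones(len(u))]@R; o=-R.T@t
    return o+D*((z-o[2])/D[:,2])[:,None]
def proj(C,X):
    K,d,R,t=C
    return cv2.projectPoints(np.array(X,float).reshape(-1,1,3),cv2.Rodrigues(R)[0],t,K,d)[0].reshape(-1,2)
E
python3 - <<'E'
from h import *
im=cv2.imread('pics/scene0.png')
cv2.imwrite('pics/s_crop.png',cv2.resize(im[150:330,240:480],None,fx=3.3,fy=3.3,interpolation=cv2.INTER_CUBIC))
C=cam('scene')
print(ray(C,[(358,214),(428,247),(428,291),(384,270),(366,256),(327,184),(304,203),(311,228),(193,180)],0.01))
C=cam('side')
print(ray(C,[(335,210),(366,257),(337,285),(317,253),(316,238),(333,182)],0.01))
E
```

```text
[[ 0.592  -0.075   0.01  ]
 [ 0.6038 -0.3172  0.01  ]
 [ 0.4688 -0.3828  0.01  ]
 [ 0.4582 -0.2466  0.01  ]
 [ 0.4698 -0.1785  0.01  ]
 [ 0.643   0.0806  0.01  ]
 [ 0.5307  0.0958  0.01  ]
 [ 0.461   0.0174  0.01  ]
 [ 0.3963  0.4743  0.01  ]]
[[ 0.5897 -0.0772  0.01  ]
 [ 0.597  -0.3211  0.01  ]
 [ 0.4667 -0.3865  0.01  ]
 [ 0.4545 -0.246   0.01  ]
 [ 0.4748 -0.1823  0.01  ]
 [ 0.6464  0.079   0.01  ]]
```

View pics/s_crop.png

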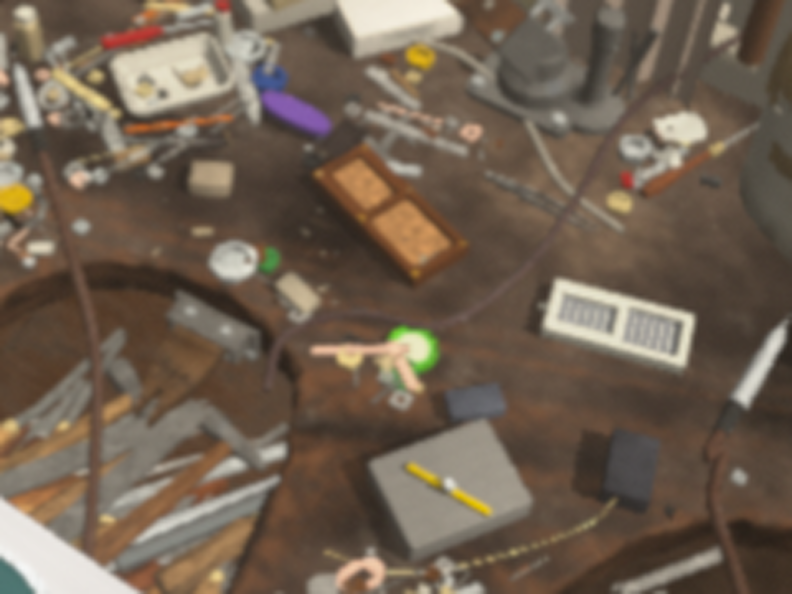

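Emit:
{"name": "jog_arm", "arguments": {
  "plan": [
    {"ty": -1, "tz": -0.8, "wz": -0.31},
    {"ty": -1, "tz": -0.8, "wz": -0.31},
    {"ty": -1, "tz": -0.8, "wz": -0.31},
    {"ty": -1, "tz": -0.8, "wz": -0.31}
  ]
}}

```text
invalid input
```

Emit:
{"name": "jog_arm", "arguments": {
  "plan": [
    {"tx": 0.2, "ty": -1},
    {"tx": 0.2, "ty": -1},
    {"tx": 0.2, "ty": -1},
    {"tx": 0.2, "ty": -1}
  ]
}}

```text
invalid input
```

Emit:
{"name": "jog_arm", "arguments": {
  "plan": [
    {"tx": 0, "ty": -1, "tz": -0.8, "wx": 0, "wy": 0, "wz": -0.31, "claw": 1},
    {"tx": 0, "ty": -1, "tz": -0.8, "wx": 0, "wy": 0, "wz": -0.31, "claw": 1},
    {"tx": 0, "ty": -1, "tz": -0.8, "wx": 0, "wy": 0, "wz": -0.31, "claw": 1},
    {"tx": 0, "ty": -1, "tz": -0.8, "wx": 0, "wy": 0, "wz": -0.31, "claw": 1}
  ]
}}

```text
clock: 0.55
tool_pos: [0.1321, 0.5331, 0.3024]
eef_rot: [3.137, 0.001, -3.141]
ft_force: [0.5, 0.4, 1.3]
width: 0.0858
gripper_force: 0.0
```

Emit:
{"name": "jog_arm", "arguments": {
  "plan": [
    {"tx": 0.2, "ty": -1, "tz": 0, "wx": 0, "wy": 0, "wz": 0, "claw": 1},
    {"tx": 0.2, "ty": -1, "tz": 0, "wx": 0, "wy": 0, "wz": 0, "claw": 1},
    {"tx": 0.2, "ty": -1, "tz": 0, "wx": 0, "wy": 0, "wz": 0, "claw": 1}
  ]
}}

```text
clock: 0.85
tool_pos: [0.1115, 0.4285, 0.2975]
eef_rot: [-3.136, -0.001, -3.141]
ft_force: [0.8, 0.7, 1.5]
width: 0.0858
gripper_force: 0.0
```

Emit:
{"name": "jog_arm", "arguments": {
  "plan": [
    {"tx": -0.9, "ty": -0.5, "tz": 0, "wx": 0, "wy": 0, "wz": 0, "claw": 1},
    {"tx": -0.9, "ty": -0.5, "tz": 0, "wx": 0, "wy": 0, "wz": 0, "claw": 1},
    {"tx": -0.9, "ty": -0.5, "tz": 0, "wx": 0, "wy": 0, "wz": 0, "claw": 1}
  ]
}}

```text
clock: 1.15
tool_pos: [0.2078, 0.3815, 0.2989]
eef_rot: [-3.141, 0.002, 3.133]
ft_force: [-0.3, 0.3, -0.1]
width: 0.0855
gripper_force: 0.0
```

Emit:
{"name": "jog_arm", "arguments": {
  "plan": [
    {"tx": -0.9, "ty": -0.8, "tz": 0, "wx": 0, "wy": 0, "wz": 0, "claw": 1},
    {"tx": -0.9, "ty": -0.8, "tz": 0, "wx": 0, "wy": 0, "wz": 0, "claw": 1},
    {"tx": -0.9, "ty": -0.8, "tz": 0, "wx": 0, "wy": 0, "wz": 0, "claw": 1},
    {"tx": -0.9, "ty": -0.8, "tz": 0, "wx": 0, "wy": 0, "wz": 0, "claw": 1}
  ]
}}

```text
clock: 1.55
tool_pos: [0.295, 0.3025, 0.2989]
eef_rot: [-3.141, 0.0, 3.136]
ft_force: [0.5, 0.8, -0.4]
width: 0.0853
gripper_force: 0.0
```

Emit:
{"name": "jog_arm", "arguments": {
  "plan": [
    {"tx": -0.7, "ty": -0.9, "tz": 0, "wx": 0, "wy": 0, "wz": 0, "claw": 1},
    {"tx": -0.7, "ty": -0.9, "tz": 0, "wx": 0, "wy": 0, "wz": 0, "claw": 1},
    {"tx": -0.7, "ty": -0.9, "tz": 0, "wx": 0, "wy": 0, "wz": 0, "claw": 1},
    {"tx": -0.7, "ty": -0.9, "tz": 0, "wx": 0, "wy": 0, "wz": 0, "claw": 1}
  ]
}}

```text
clock: 1.95
tool_pos: [0.3635, 0.2135, 0.299]
eef_rot: [-3.141, 0.0, 3.139]
ft_force: [-1.1, 0.5, 0.4]
width: 0.0853
gripper_force: 0.0
```

Emit:
{"name": "jog_arm", "arguments": {
  "plan": [
    {"tx": -0.6, "ty": -1, "tz": 0, "wx": 0, "wy": 0, "wz": 0, "claw": 1},
    {"tx": -0.6, "ty": -1, "tz": 0, "wx": 0, "wy": 0, "wz": 0, "claw": 1},
    {"tx": -0.6, "ty": -1, "tz": 0, "wx": 0, "wy": 0, "wz": 0, "claw": 1},
    {"tx": -0.6, "ty": -1, "tz": 0, "wx": 0, "wy": 0, "wz": 0, "claw": 1}
  ]
}}

```text
clock: 2.35
tool_pos: [0.4233, 0.1141, 0.299]
eef_rot: [-3.141, 0.0, 3.14]
ft_force: [-0.8, 0.5, 0.4]
width: 0.0855
gripper_force: 0.0
```

Emit:
{"name": "jog_arm", "arguments": {
  "plan": [
    {"tx": -0.4, "ty": -1, "tz": 0, "wx": 0, "wy": 0, "wz": 0, "claw": 1},
    {"tx": -0.4, "ty": -1, "tz": 0, "wx": 0, "wy": 0, "wz": 0, "claw": 1},
    {"tx": -0.4, "ty": -1, "tz": 0, "wx": 0, "wy": 0, "wz": 0, "claw": 1},
    {"tx": -0.4, "ty": -1, "tz": 0, "wx": 0, "wy": 0, "wz": 0, "claw": 1},
    {"tx": -0.4, "ty": -1, "tz": 0, "wx": 0, "wy": 0, "wz": 0, "claw": 1}
  ]
}}

```text
clock: 2.85
tool_pos: [0.4621, 0.0171, 0.2988]
eef_rot: [3.141, -0.001, -3.137]
ft_force: [-1.0, -0.1, -0.6]
width: 0.0856
gripper_force: 0.0
```

```bash
python3 - <<'E'
from h import *
o=status.get_obs();print(o['clock'],o['q'],o['tool_pos'],o['eef_rot'],o['joint_velocities'],o['ft_force'])
np.save('o1.npy',np.r_[o['tool_pos'],o['eef_rot']])
cv2.imwrite('pics/w1.png',vision.snapshot('wrist'))
E
```

```text
2.85 [-0.6575  0.0448  0.5759  1.9755 -0.0276  1.1297  1.5051] [0.4621 0.0171 0.2988] [ 3.1411 -0.001  -3.137 ] [-0.0062 -0.0066  0.0003  0.0043  0.0041 -0.0012  0.011 ] [-0.9655 -0.0719 -0.5985]
```

View pics/w1.png

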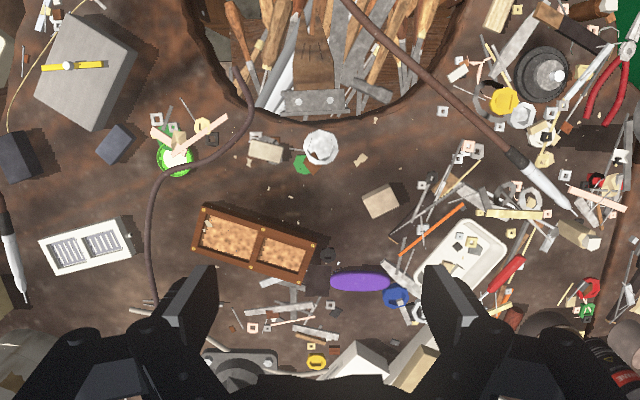

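```bash
python3 - <<'E'
from h import *
im=cv2.imread('pics/w1.png')
f=lambda x,y,w,h,s:cv2.resize(im[y:y+h,x:x+w],None,fx=s,fy=s,interpolation=cv2.INTER_CUBIC)
a=np.hstack([f(350,170,66,66,4),f(234,120,66,66,4),f(84,115,66,66,4)])
b=np.hstack([f(188,195,132,99,3),f(30,205,132,99,3)])
cv2.imwrite('pics/w1c.png',np.vstack([a,cv2.copyMakeBorder(b,0,0,0,0,0)]))
print(a.shape,b.shape)
E
```

```text
(264, 792, 3) (297, 792, 3)
```

View pics/w1c.png

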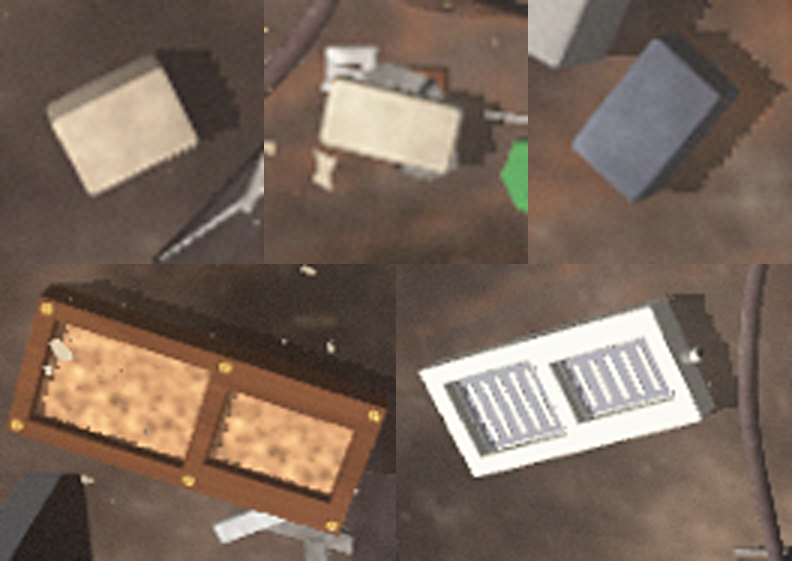

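```bash
cat > m.py <<'E'
from h import *
def meas(C,name,off,s,pts,z):
    P=ray(C,np.array(off)+(np.array(pts,float)+.5)/s-.5,z)[:,:2]
    c=P.mean(0); a=(P[1]-P[0]+P[2]-P[3])/2; b=(P[3]-P[0]+P[2]-P[1])/2
    print(name,'c',c,'side1 %.1f ang %.1f side2 %.1f ang %.1f'%(np.linalg.norm(a)*1e3,np.degrees(np.arctan2(a[1],a[0])),np.linalg.norm(b)*1e3,np.degrees(np.arctan2(b[1],b[0]))))
E
python3 - <<'E'
from m import *
v=np.load('o1.npy');C=cam('wrist',dict(tool_pos=v[:3],eef_rot=v[3:]))
meas(C,'pumice',(350,170),4,[(48,114),(154,66),(197,142),(92,196)],.02)
meas(C,'pale',(234,120),4,[(71,80),(197,108),(184,174),(57,144)],.013)
meas(C,'dslip',(84,115),4,[(129,38),(192,94),(106,200),(45,148)],.015)
meas(C,'block',(188,195),3,[(45,26),(386,141),(340,269),(10,168)],.02)
meas(C,'tray',(30,205),3,[(23,105),(255,41),(303,158),(80,212)],.016)
meas(C,'brecL',(188,195),3,[(62,58),(210,110),(185,202),(35,150)],.02)
E
```

```text
pumice c [0.5255 0.0947] side1 37.3 ang 117.7 side2 30.8 ang 30.2
pale c [ 0.4615 -0.051 ] side1 40.3 ang 76.9 side2 21.1 ang -13.8
dslip c [ 0.4518 -0.2457] side1 25.2 ang 46.1 side2 48.2 ang -45.1
block c [ 0.5876 -0.0719] side1 156.6 ang 70.7 side2 69.9 ang -18.4
tray c [ 0.5966 -0.3152] side1 128.0 ang 105.0 side2 59.2 ang 14.0
brecL c [ 0.5768 -0.1041] side1 69.4 ang 69.2 side2 47.1 ang -18.8
```

Emit:
{"name": "jog_arm", "arguments": {
  "plan": [
    {"tx": -0.635, "ty": 0.777, "tz": 1, "wx": 0, "wy": 0, "wz": 0.75, "claw": 1},
    {"tx": -0.635, "ty": 0.777, "tz": 1, "wx": 0, "wy": 0, "wz": 0.75, "claw": 1},
    {"tx": -0.635, "ty": 0.777, "tz": 1, "wx": 0, "wy": 0, "wz": 0.75, "claw": 1},
    {"tx": -0.635, "ty": 0.777, "tz": 1, "wx": 0, "wy": 0, "wz": 0.75, "claw": 1},
    {"tx": -0.635, "ty": 0.777, "tz": 1, "wx": 0, "wy": 0, "wz": 0.75, "claw": 1},
    {"tx": -0.635, "ty": 0.777, "tz": 1, "wx": 0, "wy": 0, "wz": 0.75, "claw": 1}
  ]
}}

```text
clock: 3.5
tool_pos: [0.5257, 0.0931, 0.1993]
eef_rot: [3.141, -0.0, 2.558]
ft_force: [-0.2, 0.4, -0.6]
width: 0.0854
gripper_force: 0.0
```

Emit:
{"name": "jog_arm", "arguments": {
  "plan": [
    {"tx": 0, "ty": 0, "tz": 0.8, "wx": 0, "wy": 0, "wz": 0.605, "claw": 1},
    {"tx": 0, "ty": 0, "tz": 0.8, "wx": 0, "wy": 0, "wz": 0.605, "claw": 1},
    {"tx": 0, "ty": 0, "tz": 0.8, "wx": 0, "wy": 0, "wz": 0.605, "claw": 1},
    {"tx": 0, "ty": 0, "tz": 0.8, "wx": 0, "wy": 0, "wz": 0.605, "claw": 1},
    {"tx": 0, "ty": 0, "tz": 0.8, "wx": 0, "wy": 0, "wz": 0.605, "claw": 1},
    {"tx": 0, "ty": 0, "tz": 0.8, "wx": 0, "wy": 0, "wz": 0.605, "claw": 1}
  ]
}}

```text
clock: 4.1
tool_pos: [0.5268, 0.0922, 0.1204]
eef_rot: [3.139, -0.0, 2.081]
ft_force: [0.0, 0.3, 1.1]
width: 0.0853
gripper_force: 0.0
```

```bash
cat >> h.py <<'E'
def shot(tag):
    o=status.get_obs();im=vision.snapshot('wrist');cv2.imwrite(f'pics/{tag}.png',im)
    np.save(tag+'.npy',np.r_[o['tool_pos'],o['eef_rot']])
    print(o['clock'],'pos',o['tool_pos'],'rot',o['eef_rot'],'q',o['q']);return im,cam('wrist',o)
def blob(im,C,center,z,lo,hi):
    """top-face rectangle of the colour blob nearest a pixel"""
    m=cv2.inRange(cv2.cvtColor(im,cv2.COLOR_BGR2HSV),lo,hi)
    m=cv2.morphologyEx(m,cv2.MORPH_OPEN,np.ones((5,5)))
    cs=[c for c in cv2.findContours(m,cv2.RETR_EXTERNAL,cv2.CHAIN_APPROX_NONE)[0] if cv2.contourArea(c)>200]
    c=max(cs,key=lambda c:cv2.pointPolygonTest(c,tuple(map(float,center)),True))
    P=(ray(C,c.reshape(-1,2),z)[:,:2]*1e4).astype(np.float32)
    r=cv2.minAreaRect(P);b=cv2.boxPoints(r)/1e4
    e=[b[1]-b[0],b[2]-b[1]];L=max(e,key=np.linalg.norm)
    print('c',np.array(r[0])/1e4,'size mm',np.array(r[1])/10,'len ang %.1f'%(np.degrees(np.arctan2(L[1],L[0]))%180))
E
python3 - <<'E'
from h import *
im,C=shot('w2')
p=proj(C,[[.5255,.0947,.02]])[0];print(p)
h=cv2.cvtColor(im,cv2.COLOR_BGR2HSV);x,y=p.astype(int);print(h[y-5:y+5,x-5:x+5].mean((0,1)))
blob(im,C,p,.02,(5,20,150),(35,140,255))
E
```

```text
4.1 pos [0.5268 0.0922 0.1204] rot [ 3.1389 -0.0003  2.0814] q [-0.7561  0.4598  0.656   2.0022 -0.388   0.8016  0.6346]
[320.0687 190.997 ]
[ 16.36  57.78 202.56]
c [0.526  0.0958] size mm [29.3156 38.0363] len ang 119.1
```

View pics/w2.png

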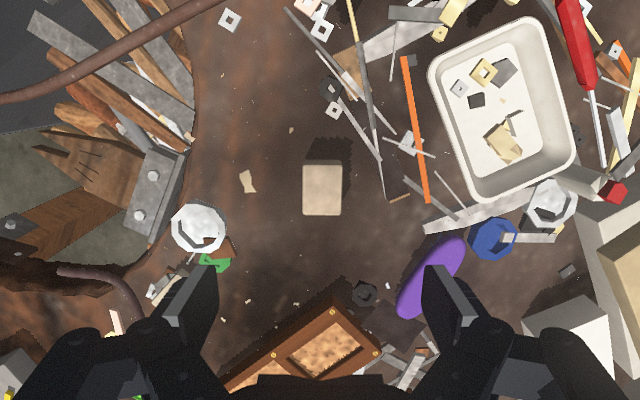

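Emit:
{"name": "jog_arm", "arguments": {
  "plan": [
    {"tx": 0.035, "ty": 0.01, "tz": 0.4, "wx": 0, "wy": 0, "wz": 0, "claw": 0.5},
    {"tx": 0.035, "ty": 0.01, "tz": 0.4, "wx": 0, "wy": 0, "wz": 0, "claw": 0.5},
    {"tx": 0.035, "ty": 0.01, "tz": 0.4, "wx": 0, "wy": 0, "wz": 0, "claw": 0.5},
    {"tx": 0.035, "ty": 0.01, "tz": 0.4, "wx": 0, "wy": 0, "wz": 0, "claw": 0.5}
  ],
  "grip_force": 40
}}

```text
clock: 4.55
tool_pos: [0.5262, 0.0952, 0.0806]
eef_rot: [3.14, 0.0, 2.078]
ft_force: [0.6, 0.2, 1.0]
width: 0.0427
gripper_force: 0.0
```

```bash
python3 - <<'E'
from h import *
im,C=shot('w3')
p=proj(C,[[.526,.0955,.02]])[0]
blob(im,C,p,.02,(5,20,150),(35,140,255)); print(status.get_obs()['width'])
cv2.imwrite('pics/w3c.png',im[100:400,150:550])
E
```

```text
4.55 pos [0.5262 0.0952 0.0806] rot [3.1396 0.0004 2.0781] q [-0.7242  0.5237  0.6123  2.0211 -0.4471  0.7279  0.6728]
c [0.5263 0.0959] size mm [28.6092 38.1612] len ang 119.0
0.04291209448010847
```

View pics/w3c.png

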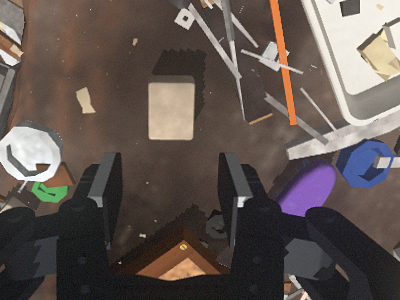

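Emit:
{"name": "jog_arm", "arguments": {
  "plan": [
    {"tx": 0.005, "ty": 0, "tz": 0.35, "wx": 0, "wy": 0, "wz": 0, "claw": 0.5},
    {"tx": 0.005, "ty": 0, "tz": 0.65, "wx": 0, "wy": 0, "wz": 0, "claw": 0.5},
    {"tx": 0.005, "ty": 0, "tz": 0.65, "wx": 0, "wy": 0, "wz": 0, "claw": 0.5},
    {"tx": 0.005, "ty": 0, "tz": 0.65, "wx": 0, "wy": 0, "wz": 0, "claw": 0.5},
    {"tx": 0.005, "ty": 0, "tz": 0.65, "wx": 0, "wy": 0, "wz": 0, "claw": 0.25},
    {"tx": 0.005, "ty": 0, "tz": 0.65, "wx": 0, "wy": 0, "wz": 0, "claw": 0.2},
    {"tx": 0.005, "ty": 0, "tz": 0.65, "wx": 0, "wy": 0, "wz": 0, "claw": 0.2},
    {"tx": 0.005, "ty": 0, "tz": 0.65, "wx": 0, "wy": 0, "wz": 0, "claw": 0.2},
    {"tx": 0.005, "ty": 0, "tz": 0.65, "wx": 0, "wy": 0, "wz": 0, "claw": 0.2}
  ],
  "grip_force": 40
}}

```text
clock: 5.5
tool_pos: [0.5251, 0.0959, 0.0145]
eef_rot: [3.141, 0.0, 2.078]
ft_force: [-0.2, -0.2, 0.5]
width: 0.0172
gripper_force: 0.0
```

```bash
python3 - <<'E'
from h import *
im,C=shot('w4')
a=im[60:400,150:550]
o=vision.snapshot('scene')[170:240,270:370]
s=vision.snapshot('side')[150:220,280:380]
k=lambda x:cv2.resize(x,(400,280),interpolation=cv2.INTER_CUBIC)
cv2.imwrite('pics/w4c.png',np.hstack([cv2.resize(a,(400,560),interpolation=cv2.INTER_AREA)*0+0 if 0 else np.vstack([a,np.zeros((220,400,3),np.uint8)]),np.vstack([k(o),k(s)])]))
print(status.get_obs()['width'])
E
```

```text
5.5 pos [0.5251 0.0959 0.0145] rot [3.141  0.     2.0781] q [-0.6551  0.6322  0.5239  2.0378 -0.5435  0.6089  0.7484]
0.016785758037562135
```

View pics/w4c.png

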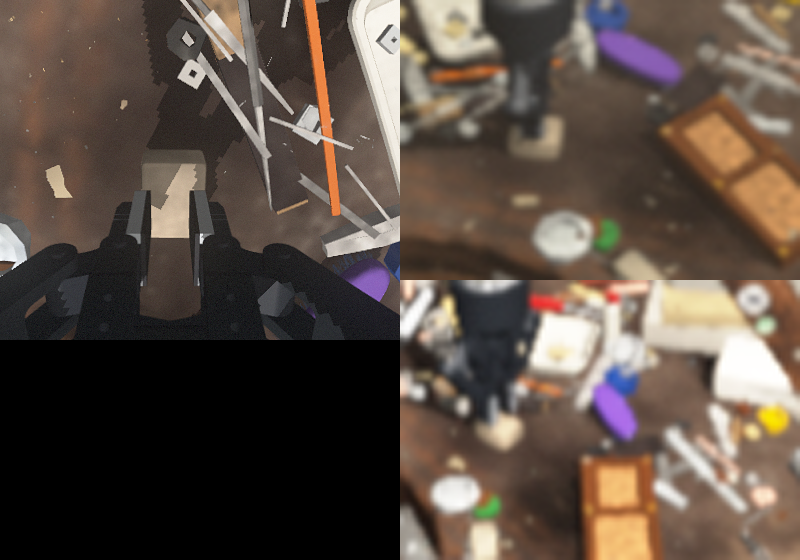

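Emit:
{"name": "jog_arm", "arguments": {
  "plan": [
    {"tx": 0, "ty": 0, "tz": 0, "wx": 0, "wy": 0, "wz": 0, "claw": 0.5},
    {"tx": 0, "ty": 0, "tz": 0, "wx": 0, "wy": 0, "wz": 0, "claw": 0.5},
    {"tx": 0, "ty": 0, "tz": 0, "wx": 0, "wy": 0, "wz": 0, "claw": 0.5},
    {"tx": 0, "ty": 0, "tz": 0.04, "wx": 0, "wy": 0, "wz": 0, "claw": 0.5},
    {"tx": 0, "ty": 0, "tz": 0.08, "wx": 0, "wy": 0, "wz": 0, "claw": 0.5},
    {"tx": 0, "ty": 0, "tz": 0.08, "wx": 0, "wy": 0, "wz": 0, "claw": 0.25},
    {"tx": 0, "ty": 0, "tz": 0.08, "wx": 0, "wy": 0, "wz": 0, "claw": 0.25},
    {"tx": 0, "ty": 0, "tz": 0.08, "wx": 0, "wy": 0, "wz": 0, "claw": 0.25},
    {"tx": 0, "ty": 0, "tz": 0.08, "wx": 0, "wy": 0, "wz": 0, "claw": 0.25}
  ]
}}

```text
clock: 6.55
tool_pos: [0.525, 0.0958, 0.0062]
eef_rot: [3.141, 0.0, 2.078]
ft_force: [-0.8, -0.6, -0.8]
width: 0.0273
gripper_force: 39.4
```

```bash
python3 - <<'E'
from h import *
C=cam('scene');S=cam('side')
for z in (0,.02,.04):print(z,proj(C,[[.5251,.0959,z]]),proj(S,[[.5251,.0959,z]]))
E
```

```text
0 [[303.0806 205.9805]] [[303.5942 188.5841]]
0.02 [[302.8432 202.1239]] [[303.3724 184.7505]]
0.04 [[302.6008 198.1841]] [[303.1469 180.8492]]
```

Emit:
{"name": "jog_arm", "arguments": {
  "plan": [
    {"tx": 0, "ty": 0, "tz": 0, "wx": 0, "wy": 0, "wz": 0, "claw": 0.45},
    {"tx": 0, "ty": 0, "tz": 0, "wx": 0, "wy": 0, "wz": 0, "claw": 0.45},
    {"tx": 0, "ty": 0, "tz": 0.04, "wx": 0, "wy": 0, "wz": 0, "claw": 0.45},
    {"tx": 0, "ty": 0, "tz": 0.07, "wx": 0, "wy": 0, "wz": 0, "claw": 0.45},
    {"tx": 0, "ty": 0, "tz": 0.07, "wx": 0, "wy": 0, "wz": 0, "claw": 0.45}
  ]
}}

```text
clock: 7.05
tool_pos: [0.5246, 0.0957, -0.0014]
eef_rot: [-3.141, -0.0, 2.078]
ft_force: [0.5, 0.7, -0.6]
width: 0.0386
gripper_force: 0.0
```

Emit:
{"name": "jog_arm", "arguments": {
  "plan": [
    {"tx": 0, "ty": 0, "tz": 0.02, "wx": 0, "wy": 0, "wz": 0, "claw": 0.45},
    {"tx": 0, "ty": 0, "tz": 0.02, "wx": 0, "wy": 0, "wz": 0, "claw": 0.45}
  ]
}}

```text
clock: 7.25
tool_pos: [0.5249, 0.0957, -0.003]
eef_rot: [-3.141, -0.0, 2.078]
ft_force: [0.5, -0.3, 0.7]
width: 0.0384
gripper_force: 0.0
```

Emit:
{"name": "jog_arm", "arguments": {
  "plan": [
    {"tx": 0, "ty": 0, "tz": 0.02, "wx": 0, "wy": 0, "wz": 0, "claw": 0.45},
    {"tx": 0, "ty": 0, "tz": 0.02, "wx": 0, "wy": 0, "wz": 0, "claw": 0.45}
  ]
}}

```text
clock: 7.45
tool_pos: [0.5248, 0.0958, -0.005]
eef_rot: [-3.141, -0.0, 2.078]
ft_force: [0.2, 0.7, -0.3]
width: 0.0386
gripper_force: 0.0
```

Emit:
{"name": "jog_arm", "arguments": {
  "plan": [
    {"tx": 0, "ty": 0, "tz": 0.02, "wx": 0, "wy": 0, "wz": 0, "claw": 0.45},
    {"tx": 0, "ty": 0, "tz": 0.02, "wx": 0, "wy": 0, "wz": 0, "claw": 0.45}
  ]
}}

```text
clock: 7.65
tool_pos: [0.5249, 0.0958, -0.007]
eef_rot: [-3.141, -0.0, 2.078]
ft_force: [-1.2, 0.5, -0.5]
width: 0.0387
gripper_force: 0.0
```

Emit:
{"name": "jog_arm", "arguments": {
  "plan": [
    {"tx": 0, "ty": 0, "tz": 0.02, "wx": 0, "wy": 0, "wz": 0, "claw": 0.45},
    {"tx": 0, "ty": 0, "tz": 0.02, "wx": 0, "wy": 0, "wz": 0, "claw": 0.45}
  ]
}}

```text
clock: 7.85
tool_pos: [0.5248, 0.0958, -0.009]
eef_rot: [-3.141, -0.0, 2.078]
ft_force: [-0.4, 0.0, -0.3]
width: 0.0386
gripper_force: 0.0
```

Emit:
{"name": "jog_arm", "arguments": {
  "plan": [
    {"tx": 0, "ty": 0, "tz": 0.02, "wx": 0, "wy": 0, "wz": 0, "claw": 0.45},
    {"tx": 0, "ty": 0, "tz": 0.02, "wx": 0, "wy": 0, "wz": 0, "claw": 0.45}
  ]
}}

```text
clock: 8.05
tool_pos: [0.5248, 0.0958, -0.011]
eef_rot: [-3.141, -0.0, 2.078]
ft_force: [-0.2, 0.4, 0.8]
width: 0.0383
gripper_force: 0.0
```

Emit:
{"name": "jog_arm", "arguments": {
  "plan": [
    {"tx": 0, "ty": 0, "tz": 0.015, "wx": 0, "wy": 0, "wz": 0, "claw": 0.45},
    {"tx": 0, "ty": 0, "tz": 0.015, "wx": 0, "wy": 0, "wz": 0, "claw": 0.45}
  ]
}}

```text
clock: 8.25
tool_pos: [0.5248, 0.0958, -0.0125]
eef_rot: [-3.141, -0.0, 2.078]
ft_force: [-0.2, 0.1, 0.9]
width: 0.0381
gripper_force: 0.0
```

Emit:
{"name": "jog_arm", "arguments": {
  "plan": [
    {"tx": 0, "ty": 0, "tz": 0.015, "wx": 0, "wy": 0, "wz": 0, "claw": 0.45},
    {"tx": 0, "ty": 0, "tz": 0.015, "wx": 0, "wy": 0, "wz": 0, "claw": 0.45}
  ]
}}

```text
clock: 8.45
tool_pos: [0.5251, 0.0958, -0.0133]
eef_rot: [3.141, -0.0, 2.078]
ft_force: [-1.0, 0.2, 5.9]
width: 0.0386
gripper_force: 3.0
```

Emit:
{"name": "jog_arm", "arguments": {
  "plan": [
    {"tx": 0, "ty": 0, "tz": 0.015, "wx": 0, "wy": 0, "wz": 0, "claw": 0.45},
    {"tx": 0, "ty": 0, "tz": 0.015, "wx": 0, "wy": 0, "wz": 0, "claw": 0.45}
  ]
}}

```text
clock: 8.65
tool_pos: [0.5251, 0.0959, -0.0134]
eef_rot: [3.141, -0.002, 2.078]
ft_force: [-6.2, -0.9, 21.1]
width: 0.0388
gripper_force: 11.0
```

Emit:
{"name": "jog_arm", "arguments": {
  "plan": [
    {"tx": 0, "ty": 0, "tz": -0.115, "wx": 0, "wy": 0, "wz": 0, "claw": 0.45},
    {"tx": 0, "ty": 0, "tz": -0.115, "wx": 0, "wy": 0, "wz": 0, "claw": 0.45},
    {"tx": 0, "ty": 0, "tz": -0.115, "wx": 0, "wy": 0, "wz": 0, "claw": 0.25},
    {"tx": 0, "ty": 0, "tz": -0.115, "wx": 0, "wy": 0, "wz": 0, "claw": 0.2},
    {"tx": 0, "ty": 0, "tz": -0.115, "wx": 0, "wy": 0, "wz": 0, "claw": 0.2},
    {"tx": 0, "ty": 0, "tz": -0.115, "wx": 0, "wy": 0, "wz": 0, "claw": 0.2}
  ]
}}

```text
clock: 9.25
tool_pos: [0.5255, 0.096, -0.0033]
eef_rot: [3.141, -0.0, 2.078]
ft_force: [-2.3, 0.2, 9.7]
width: 0.0288
gripper_force: 39.4
```

Emit:
{"name": "jog_arm", "arguments": {
  "plan": [
    {"tx": 0, "ty": 0, "tz": -0.3, "wx": 0, "wy": 0, "wz": 0, "claw": 0.2},
    {"tx": 0, "ty": 0, "tz": -0.7, "wx": 0, "wy": 0, "wz": 0, "claw": 0.2},
    {"tx": 0, "ty": 0, "tz": -1, "wx": 0, "wy": 0, "wz": 0, "claw": 0.2},
    {"tx": 0, "ty": 0, "tz": -1, "wx": 0, "wy": 0, "wz": 0, "claw": 0.2}
  ]
}}

```text
clock: 9.65
tool_pos: [0.5275, 0.0963, 0.0993]
eef_rot: [3.135, 0.001, 2.078]
ft_force: [0.7, -0.3, 0.6]
width: 0.0288
gripper_force: 40.3
```

Emit:
{"name": "jog_arm", "arguments": {
  "plan": [
    {"tx": -0.96, "ty": -0.53, "tz": 0, "wx": 0, "wy": 0, "wz": 0.311, "claw": 0.2},
    {"tx": -0.96, "ty": -0.53, "tz": 0, "wx": 0, "wy": 0, "wz": 0.311, "claw": 0.2},
    {"tx": -0.96, "ty": -0.53, "tz": 0, "wx": 0, "wy": 0, "wz": 0.311, "claw": 0.2},
    {"tx": -0.96, "ty": -0.53, "tz": 0, "wx": 0, "wy": 0, "wz": 0.311, "claw": 0.2}
  ]
}}

```text
clock: 10.05
tool_pos: [0.5246, -0.0161, 0.0954]
eef_rot: [-3.14, 0.001, 1.83]
ft_force: [0.4, 0.5, -0.4]
width: 0.029
gripper_force: 40.3
```

Emit:
{"name": "jog_arm", "arguments": {
  "plan": [
    {"tx": -1, "ty": 0.2, "tz": 0, "wx": 0, "wy": 0, "wz": 0, "claw": 0.2},
    {"tx": -1, "ty": 0.2, "tz": 0, "wx": 0, "wy": 0, "wz": 0, "claw": 0.2},
    {"tx": -1, "ty": 0.2, "tz": 0, "wx": 0, "wy": 0, "wz": 0, "claw": 0.2}
  ]
}}

```text
clock: 10.35
tool_pos: [0.5726, -0.1107, 0.0962]
eef_rot: [3.14, 0.005, 1.829]
ft_force: [0.0, -0.4, -0.0]
width: 0.029
gripper_force: 40.3
```

Emit:
{"name": "jog_arm", "arguments": {
  "plan": [
    {"tx": -1, "ty": 0, "tz": 0, "wx": 0, "wy": 0, "wz": 0, "claw": 0.2},
    {"tx": -1, "ty": 0, "tz": 0, "wx": 0, "wy": 0, "wz": 0, "claw": 0.2},
    {"tx": -1, "ty": 0, "tz": 0, "wx": 0, "wy": 0, "wz": 0, "claw": 0.2}
  ]
}}

```text
clock: 10.65
tool_pos: [0.5967, -0.2085, 0.0961]
eef_rot: [-3.141, 0.005, 1.827]
ft_force: [-0.9, -0.3, 0.1]
width: 0.0292
gripper_force: 40.3
```

Emit:
{"name": "jog_arm", "arguments": {
  "plan": [
    {"tx": -0.9, "ty": -0.3, "tz": 0, "wx": 0, "wy": 0, "wz": 0, "claw": 0.2},
    {"tx": -0.9, "ty": -0.3, "tz": 0, "wx": 0, "wy": 0, "wz": 0, "claw": 0.2},
    {"tx": -0.9, "ty": -0.3, "tz": 0, "wx": 0, "wy": 0, "wz": 0, "claw": 0.2},
    {"tx": -0.9, "ty": -0.3, "tz": 0, "wx": 0, "wy": 0, "wz": 0, "claw": 0.2},
    {"tx": -0.9, "ty": -0.3, "tz": 0, "wx": 0, "wy": 0, "wz": 0, "claw": 0.2}
  ]
}}

```text
clock: 11.15
tool_pos: [0.5917, -0.2934, 0.0951]
eef_rot: [-3.141, -0.003, 1.837]
ft_force: [-0.6, 0.7, -0.1]
width: 0.0285
gripper_force: 40.3
```

```bash
python3 - <<'E'
from h import *
im,C=shot('w5')
for a,b in((.5966,-.3152),(.4518,-.2457),(.467,-.384),(.589,-.2867)): print(proj(C,[[a,b,.016]]))
E
```

```text
11.15 pos [ 0.5917 -0.2934  0.0951] rot [-3.1413 -0.0025  1.8367] q [-0.0475  0.7045  0.6658  1.6968 -0.5253  0.9284  1.0928]
[[318.8175 233.5391]]
[[130.0257  81.6577]]
[[130.5306 272.0731]]
[[318.9741 193.789 ]]
```

View pics/w5.png

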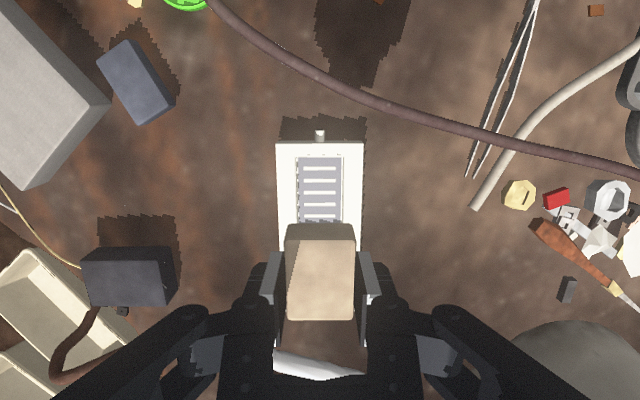

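```bash
python3 - <<'E'
from m import *
im=cv2.imread('pics/w5.png');v=np.load('w5.npy');C=cam('wrist',dict(tool_pos=v[:3],eef_rot=v[3:]))
h=cv2.cvtColor(im,cv2.COLOR_BGR2HSV)
for p in((132,85),(165,95),(125,285),(125,255),(172,270),(210,180)):print(p,h[p[1]-2:p[1]+3,p[0]-2:p[0]+3].mean((0,1)))
for y in (150,175,200,215):
    r=im[y,240:400].min(1);i=np.where(r>190)[0]+240;print(y,i.min(),i.max())
c=im[100:170,319-25].min(1);print('top',np.where(c>190)[0].min()+100)
P=ray(C,[(276,143),(363,143),(363,235),(276,235)],.016);print(P[:,:2])
E
```

```text
(132, 85) [114.64  23.4  130.08]
(165, 95) [127.36  17.8   68.  ]
(125, 285) [131.88  11.72  96.2 ]
(125, 255) [83.88 18.36 49.  ]
(172, 270) [100.24  19.96  46.24]
(210, 180) [ 11.04  69.6  116.24]
150 276 362
175 277 361
200 278 361
215 278 360
top 144
[[ 0.5526 -0.2604]
 [ 0.6078 -0.2454]
 [ 0.6273 -0.3081]
 [ 0.5674 -0.3243]]
```

Emit:
{"name": "jog_arm", "arguments": {
  "plan": [
    {"tx": -0.528, "ty": -0.005, "tz": 0.2, "wx": 0, "wy": 0, "wz": 0, "claw": 0.2},
    {"tx": -0.528, "ty": -0.005, "tz": 0.4, "wx": 0, "wy": 0, "wz": 0, "claw": 0.2},
    {"tx": -0.528, "ty": -0.005, "tz": 0.65, "wx": 0, "wy": 0, "wz": 0, "claw": 0.2},
    {"tx": -0.528, "ty": -0.005, "tz": 0.65, "wx": 0, "wy": 0, "wz": 0, "claw": 0.2},
    {"tx": -0.528, "ty": -0.005, "tz": 0.65, "wx": 0, "wy": 0, "wz": 0, "claw": 0.2}
  ]
}}

```text
clock: 11.7
tool_pos: [0.6049, -0.3457, 0.031]
eef_rot: [-3.141, -0.001, 1.836]
ft_force: [-0.0, 0.5, 0.2]
width: 0.0289
gripper_force: 40.3
```

```bash
python3 - <<'E'
from h import *
o=status.get_obs();print(o['tool_pos'],o['eef_rot'])
R=Ro.from_euler('xyz',o['eef_rot']).as_matrix()
print(R.T@(np.array([.6051,-.3445,.0085])-o['tool_pos'])*10)
E
```

```text
[ 0.6049 -0.3457  0.031 ] [-3.1413 -0.0012  1.836 ]
[0.0109 0.0056 0.2253]
```

Emit:
{"name": "jog_arm", "arguments": {
  "plan": [
    {"tx": 0.01, "ty": 0.005, "tz": 0.08, "wx": 0, "wy": 0, "wz": 0, "claw": 0.2},
    {"tx": 0.01, "ty": 0.005, "tz": 0.16, "wx": 0, "wy": 0, "wz": 0, "claw": 0.2},
    {"tx": 0.01, "ty": 0.005, "tz": 0.2, "wx": 0, "wy": 0, "wz": 0, "claw": 0.2},
    {"tx": 0.01, "ty": 0.005, "tz": 0.22, "wx": 0, "wy": 0, "wz": 0, "claw": 0.2},
    {"tx": 0.01, "ty": 0.005, "tz": 0.22, "wx": 0, "wy": 0, "wz": 0, "claw": 0.2}
  ]
}}

```text
clock: 12.2
tool_pos: [0.6043, -0.3465, 0.009]
eef_rot: [-3.141, -0.0, 1.834]
ft_force: [-0.6, 0.0, 0.0]
width: 0.0287
gripper_force: 40.3
```

Emit:
{"name": "jog_arm", "arguments": {
  "plan": [
    {"tx": 0.02, "ty": 0.005, "tz": 0.01, "wx": 0, "wy": 0, "wz": 0, "claw": 0.2},
    {"tx": 0.02, "ty": 0.005, "tz": 0.015, "wx": 0, "wy": 0, "wz": 0, "claw": 0.2},
    {"tx": 0.02, "ty": 0.005, "tz": 0.015, "wx": 0, "wy": 0, "wz": 0, "claw": 0.2}
  ]
}}

```text
clock: 12.5
tool_pos: [0.6045, -0.3444, 0.0078]
eef_rot: [3.141, 0.0, 1.834]
ft_force: [0.2, -0.2, -0.1]
width: 0.0286
gripper_force: 40.3
```

Emit:
{"name": "jog_arm", "arguments": {
  "plan": [
    {"tx": 0, "ty": 0, "tz": 0.01, "wx": 0, "wy": 0, "wz": 0, "claw": 0.2},
    {"tx": 0, "ty": 0, "tz": 0.01, "wx": 0, "wy": 0, "wz": 0, "claw": 0.2}
  ]
}}

```text
clock: 12.7
tool_pos: [0.6046, -0.3446, 0.0068]
eef_rot: [3.141, 0.0, 1.834]
ft_force: [0.8, -0.0, 0.3]
width: 0.0292
gripper_force: 40.4
```

Emit:
{"name": "jog_arm", "arguments": {
  "plan": [
    {"tx": 0, "ty": 0, "tz": 0, "wx": 0, "wy": 0, "wz": 0, "claw": 0.4},
    {"tx": 0, "ty": 0, "tz": 0, "wx": 0, "wy": 0, "wz": 0, "claw": 0.5},
    {"tx": 0, "ty": 0, "tz": 0, "wx": 0, "wy": 0, "wz": 0, "claw": 0.5},
    {"tx": 0, "ty": 0, "tz": -0.2, "wx": 0, "wy": 0, "wz": 0, "claw": 0.5},
    {"tx": 0, "ty": 0, "tz": -0.6, "wx": 0, "wy": 0, "wz": 0, "claw": 0.5},
    {"tx": 0, "ty": 0, "tz": -1, "wx": 0, "wy": 0, "wz": 0, "claw": 0.5}
  ]
}}

```text
clock: 13.3
tool_pos: [0.604, -0.3446, 0.1086]
eef_rot: [-3.141, -0.0, 1.833]
ft_force: [-0.4, -0.1, -0.0]
width: 0.0429
gripper_force: 0.0
```

Emit:
{"name": "jog_arm", "arguments": {
  "plan": [
    {"tx": 0, "ty": -1, "tz": -0.1, "wx": 0, "wy": 0, "wz": 1, "claw": 0.7},
    {"tx": 0, "ty": -1, "tz": -0.1, "wx": 0, "wy": 0, "wz": 1, "claw": 0.7},
    {"tx": 0, "ty": -1, "tz": -0.1, "wx": 0, "wy": 0, "wz": 1, "claw": 0.7},
    {"tx": 0, "ty": -1, "tz": -0.1, "wx": 0, "wy": 0, "wz": 1, "claw": 0.7},
    {"tx": 0, "ty": -1, "tz": -0.1, "wx": 0, "wy": 0, "wz": 1, "claw": 0.7},
    {"tx": 0, "ty": -1, "tz": -0.1, "wx": 0, "wy": 0, "wz": 1, "claw": 0.7}
  ]
}}

```text
clock: 13.9
tool_pos: [0.5082, -0.3706, 0.118]
eef_rot: [3.14, -0.0, 1.046]
ft_force: [0.2, -0.2, 0.7]
width: 0.06
gripper_force: 0.0
```

Emit:
{"name": "jog_arm", "arguments": {
  "plan": [
    {"tx": -0.32, "ty": -0.28, "tz": 0, "wx": 0, "wy": 0, "wz": 1, "claw": 0.7},
    {"tx": -0.32, "ty": -0.28, "tz": 0, "wx": 0, "wy": 0, "wz": 1, "claw": 0.7},
    {"tx": -0.32, "ty": -0.28, "tz": 0, "wx": 0, "wy": 0, "wz": 1, "claw": 0.7},
    {"tx": -0.32, "ty": -0.28, "tz": 0, "wx": 0, "wy": 0, "wz": 1, "claw": 0.7},
    {"tx": -0.32, "ty": -0.28, "tz": 0, "wx": 0, "wy": 0, "wz": 1, "claw": 0.7},
    {"tx": -0.32, "ty": -0.28, "tz": 0, "wx": 0, "wy": 0, "wz": 1, "claw": 0.7},
    {"tx": -0.32, "ty": -0.28, "tz": 0, "wx": 0, "wy": 0, "wz": 1, "claw": 0.7}
  ]
}}

```text
clock: 14.6
tool_pos: [0.4679, -0.3842, 0.1172]
eef_rot: [3.141, -0.0, 0.265]
ft_force: [1.0, 0.1, 0.0]
width: 0.0598
gripper_force: 0.0
```

```bash
python3 - <<'E'
from h import *
im,C=shot('w6')
p=proj(C,[[.467,-.384,.026]])[0];print(p)
blob(im,C,p,.026,(90,0,75),(150,60,200))
E
```

```text
14.6 pos [ 0.4679 -0.3842  0.1172] rot [ 3.1413 -0.0002  0.2654] q [-0.1046  0.7634  1.0743  1.8447 -0.7869  1.0324 -0.0079]
[318.4319 199.5895]
c [ 0.4674 -0.3886] size mm [57.7885 38.2433] len ang 16.7
```

View pics/w6.png

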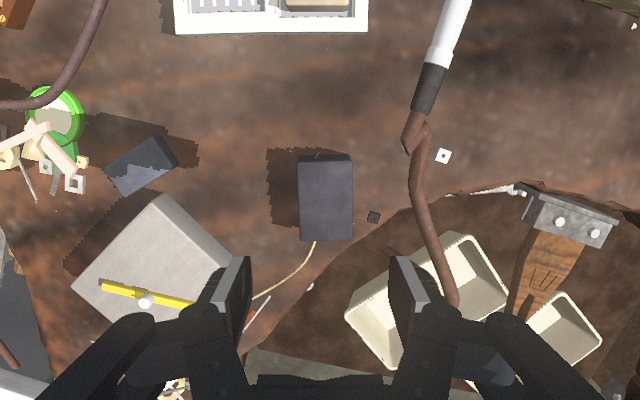

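Emit:
{"name": "jog_arm", "arguments": {
  "plan": [
    {"tx": -0.016, "ty": 0.041, "tz": 0.4, "wx": 0, "wy": 0, "wz": -0.022, "claw": 0.7},
    {"tx": -0.016, "ty": 0.041, "tz": 0.7, "wx": 0, "wy": 0, "wz": -0.022, "claw": 0.7},
    {"tx": -0.016, "ty": 0.041, "tz": 0.7, "wx": 0, "wy": 0, "wz": -0.022, "claw": 0.7},
    {"tx": -0.016, "ty": 0.041, "tz": 0.7, "wx": 0, "wy": 0, "wz": -0.022, "claw": 0.7}
  ],
  "grip_force": 60
}}

```text
clock: 15.05
tool_pos: [0.4671, -0.389, 0.0474]
eef_rot: [3.141, 0.0, 0.281]
ft_force: [0.7, -0.6, 0.9]
width: 0.0596
gripper_force: 0.0
```

```bash
python3 - <<'E'
from h import *
im,C=shot('w7')
p=proj(C,[[.467,-.387,.026]])[0];print(p)
blob(im,C,p,.026,(90,0,75),(150,60,200))
E
```

```text
15.05 pos [ 0.4671 -0.389   0.0474] rot [3.1414 0.     0.2809] q [-0.0357  0.8462  0.9744  1.8651 -0.8798  0.9337  0.0713]
[315.0692 236.858 ]
c [ 0.4667 -0.389 ] size mm [60.192  38.8293] len ang 16.9
```

Well aligned; descend 51 mm and close.

Emit:
{"name": "jog_arm", "arguments": {
  "plan": [
    {"tx": 0, "ty": 0, "tz": 0.25, "wx": 0, "wy": 0, "wz": 0, "claw": 0.7},
    {"tx": 0, "ty": 0, "tz": 0.45, "wx": 0, "wy": 0, "wz": 0, "claw": 0.7},
    {"tx": 0, "ty": 0, "tz": 0.51, "wx": 0, "wy": 0, "wz": 0, "claw": 0.7},
    {"tx": 0, "ty": 0, "tz": 0.51, "wx": 0, "wy": 0, "wz": 0, "claw": 0.5},
    {"tx": 0, "ty": 0, "tz": 0.51, "wx": 0, "wy": 0, "wz": 0, "claw": 0.35},
    {"tx": 0, "ty": 0, "tz": 0.51, "wx": 0, "wy": 0, "wz": 0, "claw": 0.3},
    {"tx": 0, "ty": 0, "tz": 0.51, "wx": 0, "wy": 0, "wz": 0, "claw": 0.3},
    {"tx": 0, "ty": 0, "tz": 0.51, "wx": 0, "wy": 0, "wz": 0, "claw": 0.3}
  ]
}}

```text
clock: 15.9
tool_pos: [0.4675, -0.3889, -0.0037]
eef_rot: [3.141, -0.001, 0.28]
ft_force: [-0.1, 0.0, 1.9]
width: 0.0385
gripper_force: 61.8
```

Emit:
{"name": "jog_arm", "arguments": {
  "plan": [
    {"tx": 0, "ty": 0, "tz": -0.2, "wx": 0, "wy": 0, "wz": 0, "claw": 0.3},
    {"tx": 0, "ty": 0, "tz": -0.5, "wx": 0, "wy": 0, "wz": 0, "claw": 0.3},
    {"tx": 0, "ty": 0, "tz": -0.9, "wx": 0, "wy": 0, "wz": 0, "claw": 0.3},
    {"tx": 0, "ty": 0, "tz": -1, "wx": 0, "wy": 0, "wz": 0, "claw": 0.3},
    {"tx": 0, "ty": 0, "tz": -1, "wx": 0, "wy": 0, "wz": 0, "claw": 0.3}
  ]
}}

```text
clock: 16.4
tool_pos: [0.4681, -0.3893, 0.0981]
eef_rot: [3.139, -0.003, 0.28]
ft_force: [-0.2, 0.9, -1.5]
width: 0.0382
gripper_force: 61.4
```

Emit:
{"name": "jog_arm", "arguments": {
  "plan": [
    {"tx": 0.54, "ty": -0.78, "tz": 0, "wx": 0, "wy": 0, "wz": -1, "claw": 0.3},
    {"tx": 0.54, "ty": -0.78, "tz": 0, "wx": 0, "wy": 0, "wz": -1, "claw": 0.3},
    {"tx": 0.54, "ty": -0.78, "tz": 0, "wx": 0, "wy": 0, "wz": -1, "claw": 0.3},
    {"tx": 0.54, "ty": -0.78, "tz": 0, "wx": 0, "wy": 0, "wz": -1, "claw": 0.3},
    {"tx": 0.54, "ty": -0.78, "tz": 0, "wx": 0, "wy": 0, "wz": -1, "claw": 0.3},
    {"tx": 0.54, "ty": -0.78, "tz": 0, "wx": 0, "wy": 0, "wz": -1, "claw": 0.3}
  ]
}}

```text
clock: 17.0
tool_pos: [0.4969, -0.2978, 0.0948]
eef_rot: [-3.14, -0.001, 1.068]
ft_force: [0.3, -0.1, -0.9]
width: 0.0387
gripper_force: 61.4
```

Emit:
{"name": "jog_arm", "arguments": {
  "plan": [
    {"tx": 0.98, "ty": -0.09, "tz": 0, "wx": 0, "wy": 0, "wz": -0.2, "claw": 0.3},
    {"tx": 0.98, "ty": -0.09, "tz": 0, "wx": 0, "wy": 0, "wz": -0.2, "claw": 0.3},
    {"tx": 0.98, "ty": -0.09, "tz": 0, "wx": 0, "wy": 0, "wz": -0.2, "claw": 0.3},
    {"tx": 0.98, "ty": -0.09, "tz": 0, "wx": 0, "wy": 0, "wz": -0.2, "claw": 0.3}
  ]
}}

```text
clock: 17.4
tool_pos: [0.5371, -0.2068, 0.0948]
eef_rot: [-3.14, 0.0, 1.224]
ft_force: [0.4, -1.2, -1.1]
width: 0.0388
gripper_force: 61.4
```

Emit:
{"name": "jog_arm", "arguments": {
  "plan": [
    {"tx": 0.74, "ty": 0.02, "tz": 0, "wx": 0, "wy": 0, "wz": 0, "claw": 0.3},
    {"tx": 0.74, "ty": 0.02, "tz": 0, "wx": 0, "wy": 0, "wz": 0, "claw": 0.3},
    {"tx": 0.74, "ty": 0.02, "tz": 0, "wx": 0, "wy": 0, "wz": 0, "claw": 0.3},
    {"tx": 0.74, "ty": 0.02, "tz": 0, "wx": 0, "wy": 0, "wz": 0, "claw": 0.3}
  ]
}}

```text
clock: 17.8
tool_pos: [0.5634, -0.1409, 0.0954]
eef_rot: [-3.141, 0.001, 1.221]
ft_force: [1.2, -0.1, -0.9]
width: 0.039
gripper_force: 61.4
```

```bash
python3 - <<'E'
from h import *
im,C=shot('w8')
print(proj(C,[[.5876,-.0719,.02],[.576,-.1044,.02],[.601,-.0337,.02]]))
E
```

```text
17.8 pos [ 0.5634 -0.1409  0.0954] rot [-3.141   0.0014  1.2207] q [-0.4422  0.6494  0.8561  1.9104 -0.6338  0.8776  0.3897]
[[318.122   93.7027]
 [318.6236 148.5622]
 [317.1206  24.2848]]
```

View pics/w8.png

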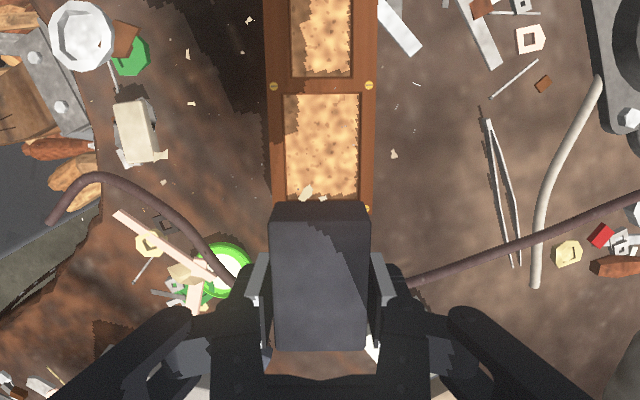

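```bash
python3 - <<'E'
from m import *
v=np.load('w8.npy');C=cam('wrist',dict(tool_pos=v[:3],eef_rot=v[3:]))
P=ray(C,[(273,86),(369,85),(284,94),(360,93),(360,190),(284,190)],.02)[:,:2]
ax=np.array([np.cos(np.radians(70.4)),np.sin(np.radians(70.4))])
w=np.array([ax[1],-ax[0]])
for p in P: print(p, 'rel old origin x,y mm',(p-[.5876,-.0719])@w*1e3,(p-[.5876,-.0719])@ax*1e3)
print(np.degrees(np.arctan2(*(P[1]-P[0])[::-1])))
E
```

```text
[ 0.5629 -0.0578] rel old origin x,y mm -27.961212895109526 4.998349732477999
[ 0.6191 -0.0777] rel old origin x,y mm 31.608778837523317 5.075286005230222
[ 0.5676 -0.0647] rel old origin x,y mm -21.28704222670659 0.06526875022212601
[ 0.6123 -0.0804] rel old origin x,y mm 26.109364582238694 0.2617392025025516
[ 0.5925 -0.1403] rel old origin x,y mm 27.5384192975082 -62.769228970764274
[ 0.5445 -0.1227] rel old origin x,y mm -23.600090913034883 -62.32531462034764
-19.526000975642607
```

Emit:
{"name": "jog_arm", "arguments": {
  "plan": [
    {"tx": 0.385, "ty": 0.013, "tz": 0.2, "wx": 0, "wy": 0, "wz": 0, "claw": 0.3},
    {"tx": 0.385, "ty": 0.013, "tz": 0.4, "wx": 0, "wy": 0, "wz": 0, "claw": 0.3},
    {"tx": 0.385, "ty": 0.013, "tz": 0.6, "wx": 0, "wy": 0, "wz": 0, "claw": 0.3},
    {"tx": 0.385, "ty": 0.013, "tz": 0.6, "wx": 0, "wy": 0, "wz": 0, "claw": 0.3},
    {"tx": 0.385, "ty": 0.013, "tz": 0.6, "wx": 0, "wy": 0, "wz": 0, "claw": 0.3}
  ]
}}

```text
clock: 18.35
tool_pos: [0.5779, -0.1062, 0.036]
eef_rot: [3.142, 0.001, 1.219]
ft_force: [-0.2, 0.4, -1.1]
width: 0.0388
gripper_force: 61.3
```

```bash
cat > d.py <<'E'
import sys
from h import *
o=status.get_obs();R=Ro.from_euler('xyz',o['eef_rot']).as_matrix();X=np.array(list(map(float,sys.argv[1:4])))
print('pos',o['tool_pos'],'yaw',np.degrees(o['eef_rot'][2]),'shares',R.T@(X-o['tool_pos'])*10)
E
python3 d.py .5773 -.1067 .0115
```

```text
pos [ 0.5779 -0.1062  0.036 ] yaw 69.8576746872605 shares [-0.0066 -0.004   0.2452]
```

Emit:
{"name": "jog_arm", "arguments": {
  "plan": [
    {"tx": -0.005, "ty": -0.004, "tz": 0.1, "wx": 0, "wy": 0, "wz": 0, "claw": 0.3},
    {"tx": -0.005, "ty": -0.004, "tz": 0.18, "wx": 0, "wy": 0, "wz": 0, "claw": 0.3},
    {"tx": -0.005, "ty": -0.004, "tz": 0.23, "wx": 0, "wy": 0, "wz": 0, "claw": 0.3},
    {"tx": -0.005, "ty": -0.004, "tz": 0.245, "wx": 0, "wy": 0, "wz": 0, "claw": 0.3},
    {"tx": -0.005, "ty": -0.004, "tz": 0.245, "wx": 0, "wy": 0, "wz": 0, "claw": 0.3}
  ]
}}

```text
clock: 18.85
tool_pos: [0.5778, -0.1043, 0.011]
eef_rot: [-3.141, 0.0, 1.223]
ft_force: [0.8, -0.6, -1.2]
width: 0.0387
gripper_force: 61.4
```

Emit:
{"name": "jog_arm", "arguments": {
  "plan": [
    {"tx": 0, "ty": 0, "tz": 0.01, "wx": 0, "wy": 0, "wz": 0, "claw": 0.3},
    {"tx": 0, "ty": 0, "tz": 0.01, "wx": 0, "wy": 0, "wz": 0, "claw": 0.3}
  ]
}}

```text
clock: 19.05
tool_pos: [0.5782, -0.1043, 0.0104]
eef_rot: [3.141, -0.0, 1.223]
ft_force: [-0.5, 0.4, -0.5]
width: 0.0388
gripper_force: 61.4
```

Emit:
{"name": "jog_arm", "arguments": {
  "plan": [
    {"tx": 0, "ty": 0, "tz": 0, "wx": 0, "wy": 0, "wz": 0, "claw": 0.5},
    {"tx": 0, "ty": 0, "tz": 0, "wx": 0, "wy": 0, "wz": 0, "claw": 0.6},
    {"tx": 0, "ty": 0, "tz": 0, "wx": 0, "wy": 0, "wz": 0, "claw": 0.6},
    {"tx": 0, "ty": 0, "tz": -0.2, "wx": 0, "wy": 0, "wz": 0, "claw": 0.6},
    {"tx": 0, "ty": 0, "tz": -0.6, "wx": 0, "wy": 0, "wz": 0, "claw": 0.6},
    {"tx": 0, "ty": 0, "tz": -1, "wx": 0, "wy": 0, "wz": 0, "claw": 0.6},
    {"tx": 0, "ty": 0, "tz": -1, "wx": 0, "wy": 0, "wz": 0, "claw": 0.6}
  ]
}}

```text
clock: 19.75
tool_pos: [0.5812, -0.1056, 0.1152]
eef_rot: [3.133, -0.002, 1.222]
ft_force: [0.1, 0.2, -0.0]
width: 0.0515
gripper_force: 0.0
```

Emit:
{"name": "jog_arm", "arguments": {
  "plan": [
    {"tx": 0.08, "ty": -1, "tz": 0, "wx": 0, "wy": 0, "wz": -0.145, "claw": 0.45},
    {"tx": 0.08, "ty": -1, "tz": 0, "wx": 0, "wy": 0, "wz": -0.145, "claw": 0.45},
    {"tx": 0.08, "ty": -1, "tz": 0, "wx": 0, "wy": 0, "wz": -0.145, "claw": 0.45},
    {"tx": 0.08, "ty": -1, "tz": 0, "wx": 0, "wy": 0, "wz": -0.145, "claw": 0.45}
  ]
}}

```text
clock: 20.15
tool_pos: [0.4861, -0.0617, 0.11]
eef_rot: [-3.141, -0.001, 1.337]
ft_force: [1.7, 0.8, 0.2]
width: 0.0384
gripper_force: 0.0
```

Emit:
{"name": "jog_arm", "arguments": {
  "plan": [
    {"tx": 0.03, "ty": -0.28, "tz": 0, "wx": 0, "wy": 0, "wz": 0, "claw": 0.45},
    {"tx": 0.03, "ty": -0.28, "tz": 0, "wx": 0, "wy": 0, "wz": 0, "claw": 0.45},
    {"tx": 0.03, "ty": -0.28, "tz": 0, "wx": 0, "wy": 0, "wz": 0, "claw": 0.45},
    {"tx": 0.03, "ty": -0.28, "tz": 0, "wx": 0, "wy": 0, "wz": 0, "claw": 0.45}
  ]
}}

```text
clock: 20.55
tool_pos: [0.4618, -0.0539, 0.1105]
eef_rot: [3.14, 0.001, 1.336]
ft_force: [-0.4, 0.5, -0.8]
width: 0.0384
gripper_force: 0.0
```

```bash
python3 - <<'E'
from h import *
im,C=shot('w9')
p=proj(C,[[.4615,-.051,.013]])[0];print(p);x,y=p.astype(int)
h=cv2.cvtColor(im,cv2.COLOR_BGR2HSV);print(h[y-5:y+5,x-5:x+5].mean((0,1)))
blob(im,C,p,.013,(5,20,150),(35,140,255))
a=im[y-90:y+60,x-100:x+100];cv2.imwrite('pics/w9c.png',cv2.resize(a,(800,600),interpolation=cv2.INTER_CUBIC));print(x-100,y-90)
E
```

```text
20.55 pos [ 0.4618 -0.0539  0.1105] rot [3.1396 0.0006 1.3364] q [-0.716   0.441   0.9326  2.178  -0.521   0.758   0.3276]
[318.1058 191.9133]
[ 20.15  31.89 242.65]
c [ 0.4593 -0.0523] size mm [44.4308 30.5786] len ang 75.3
218 101
```

View pics/w9c.png

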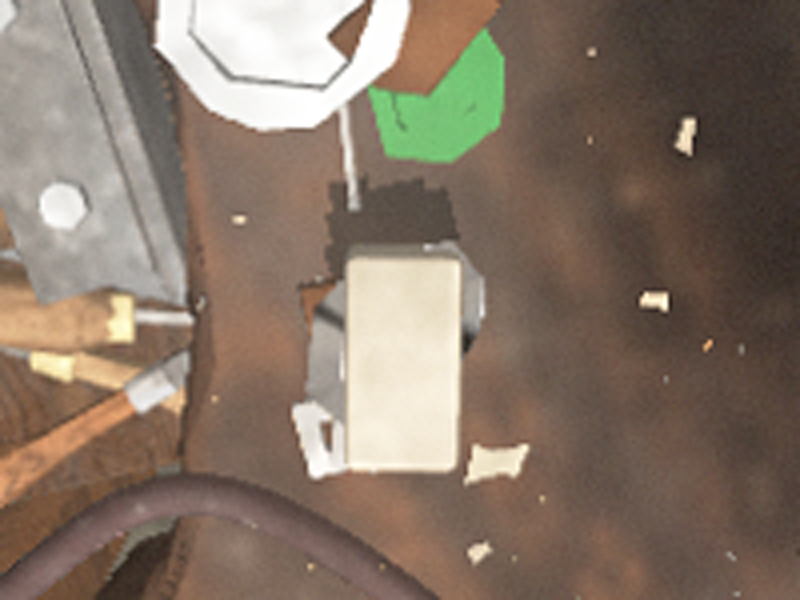

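```bash
python3 - <<'E'
from m import *
v=np.load('w9.npy');C=cam('wrist',dict(tool_pos=v[:3],eef_rot=v[3:]))
meas(C,'pale',(218,101),4,[(347,258),(461,256),(459,470),(347,470)],.013)
E
python3 d.py .4615 -.0533 .04
```

```text
pale c [ 0.4617 -0.0512] side1 20.9 ang -13.0 side2 41.0 ang -103.8
pos [ 0.4616 -0.0539  0.1104] yaw 76.56451323632074 shares [ 0.0061 -0.0031  0.7041]
```

Emit:
{"name": "jog_arm", "arguments": {
  "plan": [
    {"tx": 0.026, "ty": -0.005, "tz": 0.4, "wx": 0, "wy": 0, "wz": 0, "claw": 0.45},
    {"tx": 0.026, "ty": -0.005, "tz": 0.8, "wx": 0, "wy": 0, "wz": 0, "claw": 0.45},
    {"tx": 0.026, "ty": -0.005, "tz": 0.8, "wx": 0, "wy": 0, "wz": 0, "claw": 0.45},
    {"tx": 0.026, "ty": -0.005, "tz": 0.8, "wx": 0, "wy": 0, "wz": 0, "claw": 0.45}
  ],
  "grip_force": 40
}}

```text
clock: 21.0
tool_pos: [0.4605, -0.0518, 0.0304]
eef_rot: [-3.141, 0.001, 1.335]
ft_force: [-0.2, 0.3, -0.0]
width: 0.0384
gripper_force: 0.0
```

```bash
python3 d.py .4617 -.0512 -.0035
```

```text
pos [ 0.4605 -0.0518  0.0304] yaw 76.49500689835607 shares [0.0091 0.0105 0.3388]
```

Emit:
{"name": "jog_arm", "arguments": {
  "plan": [
    {"tx": 0.007, "ty": 0.01, "tz": 0.2, "wx": 0, "wy": 0, "wz": 0, "claw": 0.45},
    {"tx": 0.007, "ty": 0.01, "tz": 0.34, "wx": 0, "wy": 0, "wz": 0, "claw": 0.45},
    {"tx": 0.007, "ty": 0.01, "tz": 0.34, "wx": 0, "wy": 0, "wz": 0, "claw": 0.45},
    {"tx": 0.007, "ty": 0.01, "tz": 0.34, "wx": 0, "wy": 0, "wz": 0, "claw": 0.3},
    {"tx": 0.007, "ty": 0.01, "tz": 0.34, "wx": 0, "wy": 0, "wz": 0, "claw": 0.15},
    {"tx": 0.007, "ty": 0.01, "tz": 0.34, "wx": 0, "wy": 0, "wz": 0, "claw": 0.1},
    {"tx": 0.007, "ty": 0.01, "tz": 0.34, "wx": 0, "wy": 0, "wz": 0, "claw": 0.1},
    {"tx": 0.007, "ty": 0.01, "tz": 0.34, "wx": 0, "wy": 0, "wz": 0, "claw": 0.1}
  ]
}}

```text
clock: 21.8
tool_pos: [0.4628, -0.0504, -0.002]
eef_rot: [3.139, -0.001, 1.336]
ft_force: [0.0, 0.1, 5.3]
width: 0.0199
gripper_force: 38.9
```

Emit:
{"name": "jog_arm", "arguments": {
  "plan": [
    {"tx": 0, "ty": 0, "tz": -0.2, "wx": 0, "wy": 0, "wz": 0, "claw": 0.1},
    {"tx": 0, "ty": 0, "tz": -0.5, "wx": 0, "wy": 0, "wz": 0, "claw": 0.1},
    {"tx": 0, "ty": 0, "tz": -0.9, "wx": 0, "wy": 0, "wz": 0, "claw": 0.1},
    {"tx": 0, "ty": 0, "tz": -1, "wx": 0, "wy": 0, "wz": 0, "claw": 0.1},
    {"tx": 0, "ty": 0, "tz": -1, "wx": 0, "wy": 0, "wz": 0, "claw": 0.1}
  ]
}}

```text
clock: 22.3
tool_pos: [0.463, -0.0497, 0.0982]
eef_rot: [3.137, -0.003, 1.337]
ft_force: [0.4, 0.3, -0.9]
width: 0.0196
gripper_force: 39.3
```

Emit:
{"name": "jog_arm", "arguments": {
  "plan": [
    {"tx": -0.82, "ty": 0.66, "tz": 0, "wx": 0, "wy": 0, "wz": -0.635, "claw": 0.1},
    {"tx": -0.82, "ty": 0.66, "tz": 0, "wx": 0, "wy": 0, "wz": -0.635, "claw": 0.1},
    {"tx": -0.82, "ty": 0.66, "tz": 0, "wx": 0, "wy": 0, "wz": -0.635, "claw": 0.1},
    {"tx": -0.82, "ty": 0.66, "tz": 0, "wx": 0, "wy": 0, "wz": -0.635, "claw": 0.1},
    {"tx": -0.82, "ty": 0.66, "tz": 0, "wx": 0, "wy": 0, "wz": -0.635, "claw": 0.1}
  ]
}}

```text
clock: 22.8
tool_pos: [0.5057, -0.1456, 0.0951]
eef_rot: [-3.14, -0.001, 1.834]
ft_force: [0.2, -0.2, -0.3]
width: 0.0203
gripper_force: 39.3
```

Emit:
{"name": "jog_arm", "arguments": {
  "plan": [
    {"tx": -1, "ty": 0.25, "tz": 0, "wx": 0, "wy": 0, "wz": 0, "claw": 0.1},
    {"tx": -1, "ty": 0.25, "tz": 0, "wx": 0, "wy": 0, "wz": 0, "claw": 0.1},
    {"tx": -1, "ty": 0.25, "tz": 0, "wx": 0, "wy": 0, "wz": 0, "claw": 0.1},
    {"tx": -1, "ty": 0.25, "tz": 0, "wx": 0, "wy": 0, "wz": 0, "claw": 0.1}
  ]
}}

```text
clock: 23.2
tool_pos: [0.5562, -0.2362, 0.0951]
eef_rot: [-3.14, -0.0, 1.832]
ft_force: [0.3, 0.3, 0.3]
width: 0.0203
gripper_force: 39.3
```

Emit:
{"name": "jog_arm", "arguments": {
  "plan": [
    {"tx": -0.57, "ty": 0.16, "tz": 0.1, "wx": 0, "wy": 0, "wz": 0, "claw": 0.1},
    {"tx": -0.57, "ty": 0.16, "tz": 0.3, "wx": 0, "wy": 0, "wz": 0, "claw": 0.1},
    {"tx": -0.57, "ty": 0.16, "tz": 0.5, "wx": 0, "wy": 0, "wz": 0, "claw": 0.1},
    {"tx": -0.57, "ty": 0.16, "tz": 0.5, "wx": 0, "wy": 0, "wz": 0, "claw": 0.1},
    {"tx": -0.57, "ty": 0.16, "tz": 0.5, "wx": 0, "wy": 0, "wz": 0, "claw": 0.1}
  ]
}}

```text
clock: 23.7
tool_pos: [0.5867, -0.2842, 0.0458]
eef_rot: [-3.14, -0.002, 1.836]
ft_force: [0.3, 0.4, 0.5]
width: 0.02
gripper_force: 39.3
```

```bash
python3 d.py .5891 -.2856 .0085
```

```text
pos [ 0.5867 -0.2842  0.0458] yaw 105.21562425245706 shares [-0.0205  0.0197  0.3725]
```

Emit:
{"name": "jog_arm", "arguments": {
  "plan": [
    {"tx": -0.02, "ty": 0.02, "tz": 0.15, "wx": 0, "wy": 0, "wz": 0, "claw": 0.1},
    {"tx": -0.02, "ty": 0.02, "tz": 0.28, "wx": 0, "wy": 0, "wz": 0, "claw": 0.1},
    {"tx": -0.02, "ty": 0.02, "tz": 0.34, "wx": 0, "wy": 0, "wz": 0, "claw": 0.1},
    {"tx": -0.02, "ty": 0.02, "tz": 0.37, "wx": 0, "wy": 0, "wz": 0, "claw": 0.1},
    {"tx": -0.02, "ty": 0.02, "tz": 0.37, "wx": 0, "wy": 0, "wz": 0, "claw": 0.1},
    {"tx": -0.02, "ty": 0.02, "tz": 0.37, "wx": 0, "wy": 0, "wz": 0, "claw": 0.1}
  ]
}}

```text
clock: 24.3
tool_pos: [0.5898, -0.2878, 0.0094]
eef_rot: [3.141, 0.0, 1.835]
ft_force: [0.3, 0.1, -0.7]
width: 0.0202
gripper_force: 39.3
```

Emit:
{"name": "jog_arm", "arguments": {
  "plan": [
    {"tx": 0, "ty": 0, "tz": 0.005, "wx": 0, "wy": 0, "wz": 0, "claw": 0.1},
    {"tx": 0, "ty": 0, "tz": 0.005, "wx": 0, "wy": 0, "wz": 0, "claw": 0.1}
  ]
}}

```text
clock: 24.5
tool_pos: [0.5898, -0.2876, 0.0089]
eef_rot: [3.141, 0.0, 1.835]
ft_force: [0.4, -0.3, -0.1]
width: 0.0199
gripper_force: 39.3
```

Emit:
{"name": "jog_arm", "arguments": {
  "plan": [
    {"tx": 0, "ty": 0, "tz": 0, "wx": 0, "wy": 0, "wz": 0, "claw": 0.3},
    {"tx": 0, "ty": 0, "tz": 0, "wx": 0, "wy": 0, "wz": 0, "claw": 0.4},
    {"tx": 0, "ty": 0, "tz": 0, "wx": 0, "wy": 0, "wz": 0, "claw": 0.4},
    {"tx": 0, "ty": 0, "tz": -0.2, "wx": 0, "wy": 0, "wz": 0, "claw": 0.4},
    {"tx": 0, "ty": 0, "tz": -0.6, "wx": 0, "wy": 0, "wz": 0, "claw": 0.4},
    {"tx": 0, "ty": 0, "tz": -1, "wx": 0, "wy": 0, "wz": 0, "claw": 0.4},
    {"tx": 0, "ty": 0, "tz": -1, "wx": 0, "wy": 0, "wz": 0, "claw": 0.4}
  ]
}}

```text
clock: 25.2
tool_pos: [0.593, -0.2901, 0.1161]
eef_rot: [3.133, 0.007, 1.835]
ft_force: [0.2, -0.3, 0.2]
width: 0.0338
gripper_force: 0.0
```

Emit:
{"name": "jog_arm", "arguments": {
  "plan": [
    {"tx": 0.6, "ty": -1, "tz": 0, "wx": 0, "wy": 0, "wz": -0.68, "claw": 0.5},
    {"tx": 0.6, "ty": -1, "tz": 0, "wx": 0, "wy": 0, "wz": -0.68, "claw": 0.5},
    {"tx": 0.6, "ty": -1, "tz": 0, "wx": 0, "wy": 0, "wz": -0.68, "claw": 0.5},
    {"tx": 0.6, "ty": -1, "tz": 0, "wx": 0, "wy": 0, "wz": -0.68, "claw": 0.5},
    {"tx": 0.6, "ty": -1, "tz": 0, "wx": 0, "wy": 0, "wz": -0.68, "claw": 0.5}
  ]
}}

```text
clock: 25.7
tool_pos: [0.4774, -0.2558, 0.1099]
eef_rot: [3.14, 0.001, 2.369]
ft_force: [0.6, -0.4, 0.2]
width: 0.0425
gripper_force: 0.0
```

Emit:
{"name": "jog_arm", "arguments": {
  "plan": [
    {"tx": 0.256, "ty": -0.11, "tz": 0, "wx": 0, "wy": 0, "wz": 0, "claw": 0.5},
    {"tx": 0.256, "ty": -0.11, "tz": 0, "wx": 0, "wy": 0, "wz": 0, "claw": 0.5},
    {"tx": 0.256, "ty": -0.11, "tz": 0, "wx": 0, "wy": 0, "wz": 0, "claw": 0.5},
    {"tx": 0.256, "ty": -0.11, "tz": 0, "wx": 0, "wy": 0, "wz": 0, "claw": 0.5}
  ]
}}

```text
clock: 26.1
tool_pos: [0.4525, -0.2461, 0.109]
eef_rot: [3.141, 0.001, 2.369]
ft_force: [-0.1, 0.5, -0.4]
width: 0.0432
gripper_force: 0.0
```

```bash
python3 - <<'E'
from h import *
im,C=shot('w10')
p=proj(C,[[.4518,-.2457,.015]])[0];print(p);x,y=p.astype(int)
blob(im,C,p,.015,(90,0,100),(150,60,255))
a=im[y-90:y+60,x-100:x+100];cv2.imwrite('pics/w10c.png',cv2.resize(a,(800,600),interpolation=cv2.INTER_CUBIC));print(x-100,y-90)
E
```

```text
26.1 pos [ 0.4525 -0.2461  0.109 ] rot [3.1414 0.0014 2.3689] q [-0.0693  0.4417  0.6222  2.0526 -0.3715  0.7559  1.5799]
[320.0862 196.0485]
c [ 0.4518 -0.2465] size mm [26.7756 47.885 ] len ang 134.7
220 106
```

View pics/w10c.png

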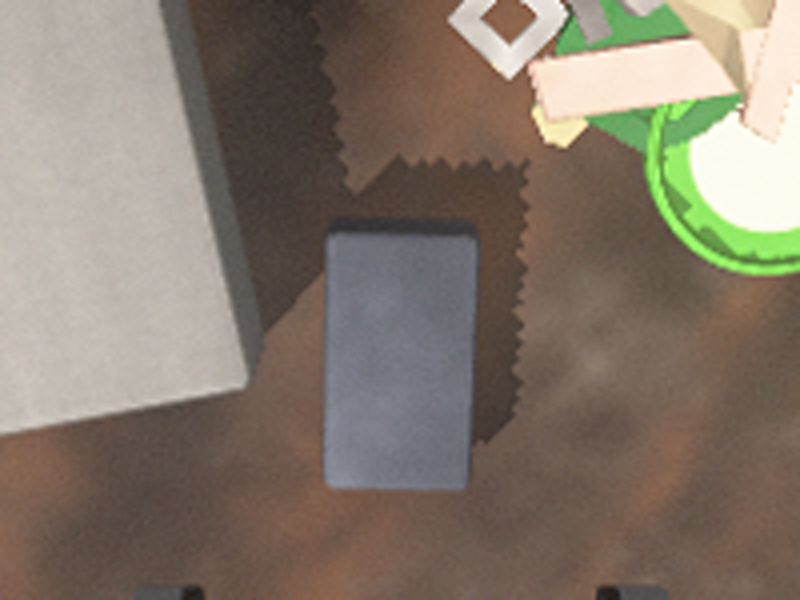

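Emit:
{"name": "jog_arm", "arguments": {
  "plan": [
    {"tx": -0.115, "ty": -0.005, "tz": 0.35, "wx": 0, "wy": 0, "wz": 0.018, "claw": 0.45},
    {"tx": -0.115, "ty": -0.005, "tz": 0.69, "wx": 0, "wy": 0, "wz": 0.018, "claw": 0.45},
    {"tx": -0.115, "ty": -0.005, "tz": 0.69, "wx": 0, "wy": 0, "wz": 0.018, "claw": 0.45},
    {"tx": -0.115, "ty": -0.005, "tz": 0.69, "wx": 0, "wy": 0, "wz": 0.018, "claw": 0.45}
  ],
  "grip_force": 60
}}

```text
clock: 26.55
tool_pos: [0.4592, -0.2545, 0.0397]
eef_rot: [-3.141, -0.001, 2.355]
ft_force: [0.3, -0.2, 1.1]
width: 0.0387
gripper_force: 0.0
```

```bash
python3 d.py .4603 -.2544 -.0035; python3 - <<'E'
from h import *
im,C=shot('w11')
p=proj(C,[[.4518,-.2457,.015]])[0];print(p)
blob(im,C,p,.015,(90,0,100),(150,60,255))
E
```

```text
pos [ 0.4592 -0.2545  0.0397] yaw 134.9094146926108 shares [-0.0078  0.0091  0.4318]
26.55 pos [ 0.4592 -0.2545  0.0397] rot [-3.1406 -0.0008  2.3546] q [ 0.0155  0.5745  0.5382  2.053  -0.4841  0.6397  1.6634]
[322.6085 215.5149]
c [ 0.4522 -0.2468] size mm [26.5978 47.7267] len ang 133.7
```

Emit:
{"name": "jog_arm", "arguments": {
  "plan": [
    {"tx": -0.012, "ty": 0.005, "tz": 0.2, "wx": 0, "wy": 0, "wz": 0.015, "claw": 0.45},
    {"tx": -0.012, "ty": 0.005, "tz": 0.35, "wx": 0, "wy": 0, "wz": 0.015, "claw": 0.45},
    {"tx": -0.012, "ty": 0.005, "tz": 0.43, "wx": 0, "wy": 0, "wz": 0.015, "claw": 0.45},
    {"tx": -0.012, "ty": 0.005, "tz": 0.43, "wx": 0, "wy": 0, "wz": 0.015, "claw": 0.45}
  ]
}}

```text
clock: 27.0
tool_pos: [0.4607, -0.2547, -0.0035]
eef_rot: [-3.142, 0.0, 2.344]
ft_force: [0.5, 0.7, -0.3]
width: 0.0385
gripper_force: 0.1
```

Emit:
{"name": "jog_arm", "arguments": {
  "plan": [
    {"tx": 0, "ty": 0, "tz": 0, "wx": 0, "wy": 0, "wz": 0, "claw": 0.3},
    {"tx": 0, "ty": 0, "tz": 0, "wx": 0, "wy": 0, "wz": 0, "claw": 0.2},
    {"tx": 0, "ty": 0, "tz": 0, "wx": 0, "wy": 0, "wz": 0, "claw": 0.18},
    {"tx": 0, "ty": 0, "tz": 0, "wx": 0, "wy": 0, "wz": 0, "claw": 0.18},
    {"tx": 0, "ty": 0, "tz": 0, "wx": 0, "wy": 0, "wz": 0, "claw": 0.18}
  ]
}}

```text
clock: 27.5
tool_pos: [0.4608, -0.2549, -0.0026]
eef_rot: [3.141, 0.001, 2.343]
ft_force: [-1.0, 1.2, 6.0]
width: 0.0255
gripper_force: 59.7
```

Emit:
{"name": "jog_arm", "arguments": {
  "plan": [
    {"tx": 0, "ty": 0, "tz": -0.2, "wx": 0, "wy": 0, "wz": 0, "claw": 0.18},
    {"tx": 0, "ty": 0, "tz": -0.5, "wx": 0, "wy": 0, "wz": 0, "claw": 0.18},
    {"tx": 0, "ty": 0, "tz": -0.9, "wx": 0, "wy": 0, "wz": 0, "claw": 0.18},
    {"tx": 0, "ty": 0, "tz": -1, "wx": 0, "wy": 0, "wz": 0, "claw": 0.18},
    {"tx": 0, "ty": 0, "tz": -1, "wx": 0, "wy": 0, "wz": 0, "claw": 0.18}
  ]
}}

```text
clock: 28.0
tool_pos: [0.4616, -0.2547, 0.0981]
eef_rot: [3.14, 0.003, 2.344]
ft_force: [-0.1, 0.7, -0.9]
width: 0.0255
gripper_force: 59.2
```

Emit:
{"name": "jog_arm", "arguments": {
  "plan": [
    {"tx": 0.15, "ty": 0.98, "tz": 0, "wx": 0, "wy": 0, "wz": 1, "claw": 0.18},
    {"tx": 0.15, "ty": 0.98, "tz": 0, "wx": 0, "wy": 0, "wz": 1, "claw": 0.18},
    {"tx": 0.15, "ty": 0.98, "tz": 0, "wx": 0, "wy": 0, "wz": 1, "claw": 0.18},
    {"tx": 0.15, "ty": 0.98, "tz": 0, "wx": 0, "wy": 0, "wz": 1, "claw": 0.18},
    {"tx": 0.15, "ty": 0.98, "tz": 0, "wx": 0, "wy": 0, "wz": 1, "claw": 0.18},
    {"tx": 0.15, "ty": 0.98, "tz": 0, "wx": 0, "wy": 0, "wz": 1, "claw": 0.18}
  ]
}}

```text
clock: 28.6
tool_pos: [0.5191, -0.1748, 0.0949]
eef_rot: [-3.138, 0.0, 1.557]
ft_force: [-0.6, 0.3, -0.8]
width: 0.0258
gripper_force: 59.3
```

Emit:
{"name": "jog_arm", "arguments": {
  "plan": [
    {"tx": 0.8, "ty": 0.49, "tz": 0, "wx": 0, "wy": 0, "wz": 0.42, "claw": 0.18},
    {"tx": 0.8, "ty": 0.49, "tz": 0, "wx": 0, "wy": 0, "wz": 0.42, "claw": 0.18},
    {"tx": 0.8, "ty": 0.49, "tz": 0, "wx": 0, "wy": 0, "wz": 0.42, "claw": 0.18},
    {"tx": 0.8, "ty": 0.49, "tz": 0, "wx": 0, "wy": 0, "wz": 0.42, "claw": 0.18},
    {"tx": 0.8, "ty": 0.49, "tz": 0, "wx": 0, "wy": 0, "wz": 0.42, "claw": 0.18}
  ]
}}

```text
clock: 29.1
tool_pos: [0.5691, -0.0971, 0.096]
eef_rot: [-3.14, 0.001, 1.229]
ft_force: [0.1, -0.4, -0.3]
width: 0.0255
gripper_force: 59.3
```

```bash
python3 d.py .5988 -.0464 .04;python3 - <<'E'
from m import *
im,C=shot('w12')
# brass screws
h=cv2.cvtColor(im,cv2.COLOR_BGR2HSV);m=cv2.inRange(h,(15,90,110),(32,255,255))
n,_,s,c=cv2.connectedComponentsWithStats(m)
O=np.array([.5892,-.0735]);a=np.radians(70.4);ax=np.array([np.cos(a),np.sin(a)]);w=np.array([ax[1],-ax[0]])
for i in range(1,n):
    if s[i,4]>8:
        p=ray(C,[c[i]],.02)[0,:2]-O
        if abs(p@ax)<.09 and abs(p@w)<.04:print(c[i],s[i,4],'blk mm',p@w*1e3,p@ax*1e3)
E
```

```text
pos [ 0.5691 -0.0971  0.096 ] yaw 70.42523400804953 shares [0.5774 0.1108 0.5591]
29.1 pos [ 0.5691 -0.0971  0.096 ] rot [-3.1403  0.0011  1.2292] q [-0.5343  0.6527  0.8779  1.9187 -0.6482  0.8829  0.3363]
[288.1379  41.2759] 58 blk mm -30.10737428664599 75.22236200160052
[385.8261  41.4348] 69 blk mm 29.003425493502796 75.30367271568903
[335.2225  92.0527] 3056 blk mm -1.3580587458500575 45.232723049680686
[291.     154.4237] 59 blk mm -29.852275386707568 5.781544625778201
[381.2364 153.8545] 55 blk mm 29.2521886655277 6.2065316393607795
[366.    166.325] 40 blk mm 19.547865562218984 -2.1620268827168823
```

View pics/w12.png

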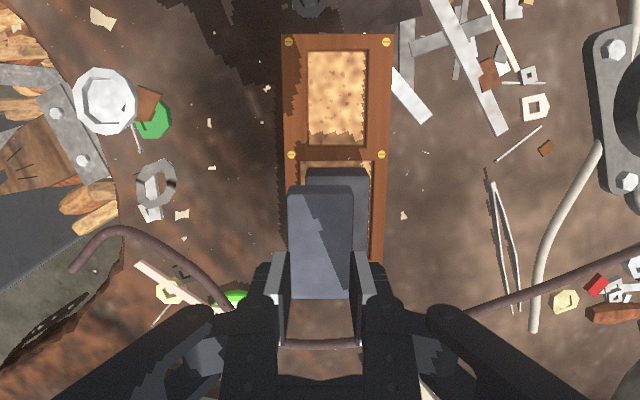

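Emit:
{"name": "jog_arm", "arguments": {
  "plan": [
    {"tx": 0.577, "ty": 0.11, "tz": 0.1, "wx": 0, "wy": 0, "wz": 0, "claw": 0.18},
    {"tx": 0.577, "ty": 0.11, "tz": 0.3, "wx": 0, "wy": 0, "wz": 0, "claw": 0.18},
    {"tx": 0.577, "ty": 0.11, "tz": 0.56, "wx": 0, "wy": 0, "wz": 0, "claw": 0.18},
    {"tx": 0.577, "ty": 0.11, "tz": 0.56, "wx": 0, "wy": 0, "wz": 0, "claw": 0.18},
    {"tx": 0.577, "ty": 0.11, "tz": 0.56, "wx": 0, "wy": 0, "wz": 0, "claw": 0.18}
  ]
}}

```text
clock: 29.65
tool_pos: [0.5994, -0.0473, 0.041]
eef_rot: [-3.141, 0.001, 1.226]
ft_force: [0.2, 0.4, 0.8]
width: 0.0254
gripper_force: 59.3
```

```bash
python3 d.py .5988 -.0464 .0124
```

```text
pos [ 0.5994 -0.0473  0.041 ] yaw 70.24939038515663 shares [ 0.0064 -0.0082  0.2864]
```

Emit:
{"name": "jog_arm", "arguments": {
  "plan": [
    {"tx": 0, "ty": -0.005, "tz": 0.12, "wx": 0, "wy": 0, "wz": 0, "claw": 0.18},
    {"tx": 0, "ty": -0.005, "tz": 0.22, "wx": 0, "wy": 0, "wz": 0, "claw": 0.18},
    {"tx": 0, "ty": -0.005, "tz": 0.27, "wx": 0, "wy": 0, "wz": 0, "claw": 0.18},
    {"tx": 0, "ty": -0.005, "tz": 0.286, "wx": 0, "wy": 0, "wz": 0, "claw": 0.18},
    {"tx": 0, "ty": -0.005, "tz": 0.286, "wx": 0, "wy": 0, "wz": 0, "claw": 0.18},
    {"tx": 0, "ty": -0.005, "tz": 0.286, "wx": 0, "wy": 0, "wz": 0, "claw": 0.18}
  ]
}}

```text
clock: 30.25
tool_pos: [0.5998, -0.0454, 0.0123]
eef_rot: [3.141, -0.0, 1.228]
ft_force: [0.5, -0.8, 0.0]
width: 0.0257
gripper_force: 59.3
```

Emit:
{"name": "jog_arm", "arguments": {
  "plan": [
    {"tx": 0, "ty": 0, "tz": 0.005, "wx": 0, "wy": 0, "wz": 0, "claw": 0.18},
    {"tx": 0, "ty": 0, "tz": 0.005, "wx": 0, "wy": 0, "wz": 0, "claw": 0.18}
  ]
}}

```text
clock: 30.45
tool_pos: [0.5996, -0.0452, 0.0117]
eef_rot: [3.141, -0.0, 1.228]
ft_force: [-0.3, 0.2, 0.3]
width: 0.0253
gripper_force: 59.3
```

Emit:
{"name": "jog_arm", "arguments": {
  "plan": [
    {"tx": 0, "ty": 0, "tz": 0, "wx": 0, "wy": 0, "wz": 0, "claw": 0.35},
    {"tx": 0, "ty": 0, "tz": 0, "wx": 0, "wy": 0, "wz": 0, "claw": 0.45},
    {"tx": 0, "ty": 0, "tz": 0, "wx": 0, "wy": 0, "wz": 0, "claw": 0.45},
    {"tx": 0, "ty": 0, "tz": -0.2, "wx": 0, "wy": 0, "wz": 0, "claw": 0.45},
    {"tx": 0, "ty": 0, "tz": -0.6, "wx": 0, "wy": 0, "wz": 0, "claw": 0.45},
    {"tx": 0, "ty": 0, "tz": -1, "wx": 0, "wy": 0, "wz": 0, "claw": 0.45},
    {"tx": 0, "ty": 0, "tz": -1, "wx": 0, "wy": 0, "wz": 0, "claw": 0.45}
  ]
}}

```text
clock: 31.15
tool_pos: [0.6032, -0.0465, 0.1181]
eef_rot: [3.132, -0.003, 1.227]
ft_force: [0.3, -0.9, 0.1]
width: 0.0389
gripper_force: 0.0
```

Emit:
{"name": "jog_arm", "arguments": {
  "plan": [
    {"tx": -1, "ty": -0.3, "tz": -1, "wx": 0, "wy": 0, "wz": 0, "claw": 0.45},
    {"tx": -1, "ty": -0.3, "tz": -1, "wx": 0, "wy": 0, "wz": 0, "claw": 0.45},
    {"tx": -1, "ty": -0.3, "tz": -1, "wx": 0, "wy": 0, "wz": 0, "claw": 0.45},
    {"tx": -1, "ty": -0.3, "tz": -1, "wx": 0, "wy": 0, "wz": 0, "claw": 0.45},
    {"tx": -1, "ty": -0.3, "tz": -1, "wx": 0, "wy": 0, "wz": 0, "claw": 0.45}
  ]
}}

```text
clock: 31.65
tool_pos: [0.5378, -0.1297, 0.2129]
eef_rot: [3.14, -0.002, 1.227]
ft_force: [0.6, 0.7, 0.3]
width: 0.0385
gripper_force: 0.0
```

```bash
cat > chk.py <<'E'
from h import *
import sys
im,C=shot(sys.argv[1])
B=(np.array([.5888,-.0734]),70.4);T=(np.array([.5971,-.3151]),105.2)
for n,(O,a),y,z,lo,hi in(('dstone',B,-.0345,.040,(90,0,70),(150,70,255)),('dslip',B,.0405,.029,(90,0,85),(150,70,255)),
  ('pumice',T,-.0305,.030,(5,25,130),(35,140,255)),('pale',T,.0295,.023,(5,15,150),(35,140,255))):
    a=np.radians(a);ax=np.array([np.cos(a),np.sin(a)]);w=np.array([ax[1],-ax[0]])
    c=O+ax*y;p=proj(C,[[*c,z]])[0]
    if not(0<p[0]<640 and 0<p[1]<400):print(n,'outside',p);continue
    print(n,p,'expect',c,'ang',np.degrees(a));blob(im,C,p,z,lo,hi)
E
python3 chk.py w13
```

```text
31.65 pos [ 0.5378 -0.1297  0.2129] rot [ 3.1397 -0.0024  1.2265] q [-0.6205  0.4603  1.0454  1.8985 -0.4628  1.0468  0.2756]
dstone [351.1217 134.4303] expect [ 0.5772 -0.1059] ang 70.4
c [ 0.6019 -0.0354] size mm [47.2491 25.7881] len ang 69.6
dslip [351.6542  48.8551] expect [ 0.6024 -0.0352] ang 70.4
c [ 0.6036 -0.0348] size mm [48.4672 26.4942] len ang 70.7
pumice [438.2689 323.9675] expect [ 0.6051 -0.3445] ang 105.2
c [ 0.5921 -0.2824] size mm [17.5847 40.3672] len ang 98.6
pale [410.9783 283.7441] expect [ 0.5894 -0.2866] ang 105.2
c [ 0.5923 -0.291 ] size mm [17.7322 48.546 ] len ang 104.6
```

Emit:
{"name": "jog_arm", "arguments": {
  "plan": [
    {"tx": -1, "ty": 0.7, "tz": 0, "wx": 0, "wy": 0, "wz": 0, "claw": 0.45},
    {"tx": -1, "ty": 0.7, "tz": 0, "wx": 0, "wy": 0, "wz": 0, "claw": 0.45},
    {"tx": -1, "ty": 0.7, "tz": 0, "wx": 0, "wy": 0, "wz": 0, "claw": 0.45},
    {"tx": -1, "ty": 0.7, "tz": 0, "wx": 0, "wy": 0, "wz": 0, "claw": 0.45}
  ]
}}

```text
clock: 32.1
tool_pos: [0.5696, -0.25, 0.2103]
eef_rot: [-3.14, 0.003, 1.225]
ft_force: [0.6, 0.0, -0.4]
width: 0.0382
gripper_force: 0.0
```

Emit:
{"name": "jog_arm", "arguments": {
  "plan": [
    {"tx": -1, "ty": 0, "tz": 0, "wx": 0, "wy": 0, "wz": 0, "claw": 0.45},
    {"tx": -1, "ty": 0, "tz": 0, "wx": 0, "wy": 0, "wz": 0, "claw": 0.45},
    {"tx": -1, "ty": 0, "tz": 0, "wx": 0, "wy": 0, "wz": 0, "claw": 0.45},
    {"tx": -1, "ty": 0, "tz": 0, "wx": 0, "wy": 0, "wz": 0, "claw": 0.45}
  ]
}}

```text
clock: 32.5
tool_pos: [0.5359, -0.3407, 0.2105]
eef_rot: [-3.14, -0.001, 1.227]
ft_force: [0.2, 0.5, -0.2]
width: 0.0388
gripper_force: 0.0
```

```bash
sed -i 's/(90,0,70)/(90,0,45)/' chk.py; python3 chk.py w14
```

```text
32.5 pos [ 0.5359 -0.3407  0.2105] rot [-3.1396 -0.0009  1.2268] q [-0.1474  0.6055  0.9626  1.6939 -0.5414  1.1353  0.6264]
dstone outside [ 269.323  -112.9433]
dslip outside [ 270.312  -197.0069]
pumice [390.0525 150.1694] expect [ 0.6051 -0.3445] ang 105.2
c [ 0.6044 -0.3457] size mm [30.1976 40.4731] len ang 105.1
pale [354.612   96.3602] expect [ 0.5894 -0.2866] ang 105.2
c [ 0.5895 -0.2888] size mm [22.0057 41.6146] len ang 105.0
```

```bash
python3 - <<'E'
from h import *
im=cv2.imread('pics/w13.png');v=np.load('w13.npy');C=cam('wrist',dict(tool_pos=v[:3],eef_rot=v[3:]))
h=cv2.cvtColor(im,cv2.COLOR_BGR2HSV);print(h[134,311:391:8].tolist(),h[90:180:8,351].tolist())
blob(im,C,(351,134),.04,(90,0,60),(170,70,130))
blob(im,C,(351,134),.04,(0,0,30),(179,60,130))
E
```

```text
[[8, 66, 58], [11, 147, 135], [15, 115, 159], [165, 11, 94], [150, 14, 93], [138, 12, 103], [127, 23, 101], [156, 13, 96], [9, 110, 65], [10, 148, 141]] [[9, 130, 92], [14, 111, 129], [144, 13, 96], [160, 8, 100], [135, 10, 103], [150, 10, 102], [135, 10, 102], [143, 10, 105], [171, 18, 98], [150, 3, 96], [10, 144, 161], [13, 74, 104]]
c [ 0.5776 -0.1054] size mm [60.1543 38.9608] len ang 70.7
c [ 0.5778 -0.105 ] size mm [61.2321 39.2864] len ang 70.6
```

All four stones measure within about 2 mm of their recess centres and are aligned, and the arm is clear. Handing in.

```bash
python3 -c "
from bench import workorder
print(workorder.close_job())"
```

```text
the job is handed in; nothing more can be done
None
```

All four stones are in their own recesses: wrist-camera measurements put each within about 2.5 mm of centre and aligned. The arm was clear and the job was handed in at about 32.6 s; no verdict came back, and I did not re-measure the tweezers, brush and lid, though no move came near them.

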